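# Pry open the dust case and take the wire spools out

### The arm

A 6-joint arm with a two-finger parallel gripper is mounted at the origin on a cart in front of the work surface, level with it; the furniture and walls round the work are solid. World frame = base frame: x ahead of the robot, y to its left, z up, the work surface at z = 0. Lengths are in mm, angles in rad, forces in N, time in s.
With the tool pointing down it reaches from about 225 to 725 mm from the base axis. Payload 3.1 kg.
Tool frame: the origin (TCP) lies where the fingers leave the gripper's body, on its centre line; the fingertips stand 73 mm ahead of it and the grasp point (between the pads) lies 54 mm ahead of it; z points along the fingers, y is the line along which they close (so a half turn about z gives the same grasp; the last joint's range is limited). The gripper opens to 85 mm and grips with 20 to 120 N. Pads are 22 mm wide; open, the fingers measure 114 mm over their backs; the gripper's body (76 mm by 85 mm) begins 54 mm behind the grasp point. The pads swing forward as they close: fully open they stand 13 mm farther back than shut.
Start: joints at [-1.259, 0.048, 0.099, 1.622, 0, 1.443], TCP at [223.508, -475.039, 303.912] pointing down, gripper open.
Joint ranges: [-2.91, 2.91], [-0.99, 1.94], [-1.21, 1.42], [-2.12, 2.29], [-1.49, 1.47], [-3.14, 3.14]. Speed limits (rad/s): [2.79, 2.79, 3.14, 3.14, 3.14, 3.14].

### API

Orientations are given as a unit quaternion [x, y, z, w].
In Python, from cell import sense, vision, job gives the robot as it stands. The module is installed in compiled form; this text tells all that it offers.
- The arm moves only by the shell command python3 -m inch 'ROWS' [FORCE]. ROWS is JSON, a list of rows, each a list of 7 numbers: the closure, from 0 (fully open) to 1 (shut), then the shift along the tool's x, y, z in mm, then the turn, a rotation vector about the tool's x, y, z in degrees. In form: [[fingers, x, y, z, ax, ay, az], ...]. A call has 1 to 10 rows; each row shifts and turns the commanded pose from where the row before left it, along the tool's axes as they then stand; what a row does not reach is not made up. A row lasts 1/10 s, in which the tool goes at most 50 mm and 8.59 degrees, less where a joint would pass 70% of its speed; a pose out of reach is approached as far as the arm can. A call is refused whole if a number of a shift passes 50 or a number of a turn 8.59, either way. A call with a gripper value outside its range is refused whole. The fingers move at their own pace and stop on an object; FORCE is the grip in N (left out, the last holds). Time passes only in rows, so rows that do not move let the fingers close. It gives the time, the measured TCP pose, the force, the opening and the grip force at its end, in the units of the state.
- sense(): the state, without advancing time (a new reading comes with each control period).
- vision.read_camera(name): name is "side" or "top"; returns a dict with "image" (384x512x3 uint8, red, green, blue), "mtx" (3x3 intrinsics, pixels), "view" (4x4, takes a point from world to camera coordinates). Camera axes: x right, y down, z forward; pixel columns grow to the right and rows downward; lengths in mm; the calibration is good to about 2 mm. A picture is of the moment at which its call begins. There is no depth.
- job.hand_in(): hands the job in; it is judged then, once.
The state is a dict: "time_s": time; "qpos": joint angles; "qd": joint speeds; "tau": joint torques, N m; "tcp_pos": TCP position; "tool_rot": TCP orientation; "contact_force": force on the tool from outside, world axes, zero at the start; "ft_torque": the same for the moment, N m; "grip_width": finger opening in mm; "grip_force": force on a finger pad.
Only numpy, scipy, OpenCV 4.12 (cv2) and the standard library are available. Lean on these libraries where they do the work, as an engineer would, in place of code of your own. Each camera call takes 0.05 s, during which the arm holds its last target. There are 200 camera calls.

### The job

Use the blade of the filling knife, put into the notch at the front of the dust case, to lever up its cover without touching the cover with the fingers, and swing the cover fully open, to upright or beyond. Take every wire spool off its post and put it in the green tray, then close the cover fully and leave the knife lying on its rubber mat. Leave the other things on the bench where they are.

Things in the scene. Friction and masses are not known exactly. Their poses are not given: they have to be found in the camera images.
- case: Blue steel dust case, fixed, 140 mm deep (own x) x 290 wide (own y) x 60 high without its cover. Origin: centre of its underside; z up, -x is the front (towards the robot), hinge at the back. Walls 5 mm, inner floor 10 mm above the bench. Four posts, 10 mm thick, tops 52 mm above the bench, at own x = -2, y = -99, -33, 33, 99 mm; a spool stands on three or all four of them.
- cover (a joint): Angle of the case's grey cover, rad: 0 shut, grows as its front edge rises, stop at 1.75. A flat plate 140 x 290 x 6 mm, 0.14 kg, no handle, flush with the walls all round, underside 60 and top 66 mm above the bench. Stiff friction hinge (0.2 N m): stays at any angle where it is left; about 2.5 N up at the front edge raises it, 1 to 2 N shuts it.
- cover_hinge (a point): Point on the hinge line of the cover, in the middle, level with the underside of the shut cover: own (70, 0, 60) mm of the case. The hinge line runs along the case's y.
- cover_edge (a point): Middle of the cover's front edge face, at half its thickness, 140 mm from the hinge line; moves with the cover. Its frame: +x from the front edge towards the hinge, +z out of the outer face.
- pry_notch (a point): Centre of the notch in the front wall, under the cover's front edge, at own (-70, 0, 55) mm of the case: 60 mm wide, 10 mm high, from 50 to 60 mm above the bench (its lower edge is the fulcrum), through the 5 mm wall. The inside behind it is free above 52 mm (spool tops at 50, posts at 52 mm).
- knife: Stiff filling knife, 174 mm long, 0.10 kg. Origin: under its middle; own +x towards the blade tip. Wooden handle from x = -87 to 8 mm, 20 mm wide (y), 24 mm tall (z 0 to 24); steel blade to x = 87 mm (tip), 36 mm wide, 2.5 mm thick, in the plane z = 12 mm, so 11 mm clear of what the handle lies on. Starts on the mat, handle flat on it. May be knocked aside.
- mat: Black rubber mat, 85 (own x) x 220 (own y) x 3 mm, fixed on the bench in front of the case. Origin: centre of its underside.
- tray: Open green tray fixed on the bench to the left of the case, 220 (own x) x 130 (own y) x 18 mm high, walls and floor 4 mm. Origin: centre of its underside.
- spool_0: Wire spool, copper winding between black flanges, 46 mm in diameter and 40 mm tall, bore 16 mm, about 0.09 kg (may be 0.06 to 0.12). Origin: centre of its lower face; own z is its axis. Starts upright on a post on the case's inner floor (10 mm above the bench), or is absent.
- spool_1: Wire spool, copper winding between black flanges, 46 mm in diameter and 40 mm tall, bore 16 mm, about 0.09 kg (may be 0.06 to 0.12). Origin: centre of its lower face; own z is its axis. Starts upright on a post on the case's inner floor (10 mm above the bench), or is absent.
- spool_2: Wire spool, copper winding between black flanges, 46 mm in diameter and 40 mm tall, bore 16 mm, about 0.09 kg (may be 0.06 to 0.12). Origin: centre of its lower face; own z is its axis. Starts upright on a post on the case's inner floor (10 mm above the bench), or is absent.
- spool_3: Wire spool, copper winding between black flanges, 46 mm in diameter and 40 mm tall, bore 16 mm, about 0.09 kg (may be 0.06 to 0.12). Origin: centre of its lower face; own z is its axis. Starts upright on a post on the case's inner floor (10 mm above the bench), or is absent.
- pipe_elbow: Brass pipe elbow, 57 x 57 x 30 mm, a bystander. Origin: centre of its underside.
- sanding_block: Red-brown sanding block, 66 x 112 x 29 mm, a bystander. Origin: centre of its underside.

How it is judged (in metres and radians):
On the way, in this order (a step that is already met when the one before it is completed fails the run):
1. the cover is levered up by the knife, which carries it, with no finger on the cover (value of joint cover between 0.08 and 0.9 rad and contact force between knife and cover above 0.3 N and not (contact force between the fingers and cover above 0.3 N)), for 0.2 s.
2. the cover is swung open, to upright or nearly (value of joint cover above 1.4 rad), for 0.2 s.
3. every spool lies or stands in the tray (x of spool_0 in the frame of tray between -0.11 and 0.11 m and y of spool_0 in the frame of tray between -0.065 and 0.065 m and height (world z) of each of spool_0, spool_1, spool_2, spool_3 below 0.06 m and linear speed of each of spool_0, spool_1, spool_2, spool_3 below 0.03 m/s and x of spool_1 in the frame of tray between -0.11 and 0.11 m and y of spool_1 in the frame of tray between -0.065 and 0.065 m and x of spool_2 in the frame of tray between -0.11 and 0.11 m and y of spool_2 in the frame of tray between -0.065 and 0.065 m and x of spool_3 in the frame of tray between -0.11 and 0.11 m and y of spool_3 in the frame of tray between -0.065 and 0.065 m), for 0.2 s.
At the end, for the whole second after the job is handed in: Every spool present is at rest in the tray (origin inside its walls, under 60 mm above the bench), the cover is shut (under 0.05 rad), and the knife lies at rest with its middle over the mat (within 45 mm and 110 mm of its centre lines, under 30 mm high) (all of step 3 and value of joint cover below 0.05 rad and x of knife in the frame of mat between -0.045 and 0.045 m and y of knife in the frame of mat between -0.11 and 0.11 m and height (world z) of knife below 0.03 m and linear speed of knife below 0.03 m/s); the robot touches nothing.
It fails at once if a bystander is pushed more than 40 mm from its place (distance of any of pipe_elbow, sanding_block from where it was at the start of the episode above 0.04 m).
Of spool_0, spool_1, spool_2, spool_3 only 3 to 4 are there at a start; the rules pass over those that are not, and their reading is None.
At some moment in a run one of knife may be knocked a few centimetres aside while the robot is not near it.
Once in a run the grip may slacken for a moment while it holds something.
It also fails if it takes over 192 s, if anything falls off the work surface, if the arm or the gripper's body presses on something with over 40 N, if the wrist force passes 120 N, or if a joint passes its speed limit or range.

## Working session

There is one attempt and no reset: what is moved stays moved. The work goes in short steps, Python scripts to look and compute and a shell command to move; the robot and the scene stay as the last step left them, time stands still between calls to the robot, and variables do not carry over. Pictures are saved under pics/ and viewed, at most 14 in all, crops included, and the job is handed in when it is done.

```bash
mkdir -p pics; cat > h.py <<'E'
import numpy as np, cv2
from cell import sense, vision, job
from scipy.spatial.transform import Rotation as R
def cam(n,f=None):
    c=vision.read_camera(n)
    if f: cv2.imwrite('pics/'+f,c['image'][:,:,::-1])
    return c
def ray(c,u,v,z):
    K=np.array(c['mtx']);V=np.array(c['view']);r=V[:3,:3];t=V[:3,3]
    d=r.T@np.linalg.solve(K,[u,v,1]);o=-r.T@t
    return o+d*(z-o[2])/d[2]
def proj(c,p):
    K=np.array(c['mtx']);V=np.array(c['view']);q=K@(V[:3,:3]@np.array(p,float)+V[:3,3]);return q[:2]/q[2]
E
python3 - <<'E'
from h import *
a=cam('top','t0.png');b=cam('side','s0.png')
for c in(a,b):
    V=np.array(c['view']);print(np.array(c['mtx']).round(0).tolist(),V.round(2).tolist(),(-V[:3,:3].T@V[:3,3]).round())
print(sense())
E
```

```text
[[398.0, 0.0, 253.0], [0.0, 398.0, 195.0], [0.0, 0.0, 1.0]] [[-0.01, -1.0, -0.01, 256.48], [-1.0, 0.01, -0.05, 507.58], [0.05, 0.01, -1.0, 1057.16], [0.0, 0.0, 0.0, 1.0]] [ 453.  238. 1086.]
[[411.0, 0.0, 252.0], [0.0, 411.0, 195.0], [0.0, 0.0, 1.0]] [[-0.98, -0.21, 0.01, 549.04], [-0.15, 0.65, -0.75, -27.02], [0.15, -0.73, -0.67, 1290.52], [0.0, 0.0, 0.0, 1.0]] [ 335. 1077.  834.]
{'time_s': 0.1, 'qpos': array([-1.25876490e+00,  4.87142985e-02,  9.77613445e-02,  1.62202194e+00,
        2.59369697e-05,  1.44302252e+00]), 'qd': array([-0.00044344, -0.00047708,  0.00430689, -0.00201803,  0.00078258,
        0.00087698]), 'tau': array([ 2.26110002e-03, -3.39851797e+01,  3.20935607e+01,  1.58456335e-02,
       -1.49039447e-04, -4.11262064e-06]), 'tcp_pos': array([ 223.40884729, -474.65170795,  302.81792498]), 'tool_rot': array([ 9.75918121e-01,  2.18134442e-01, -8.72989365e-05, -1.08585625e-03]), 'contact_force': array([-1.02134764, -0.30096063, -0.1227603 ]), 'ft_torque': array([-0.01672373, -0.01110396,  0.00200251]), 'grip_force': 0.0, 'grip_width': 85.46799564820391}
```

View pics/t0.png

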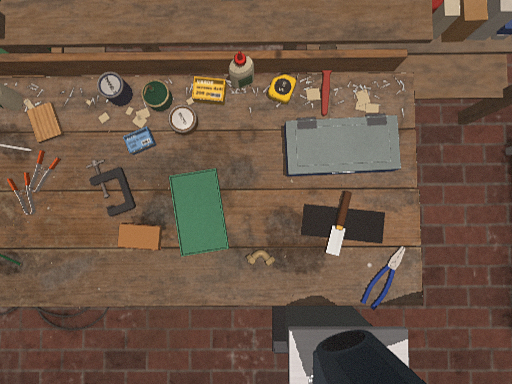

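View pics/s0.png

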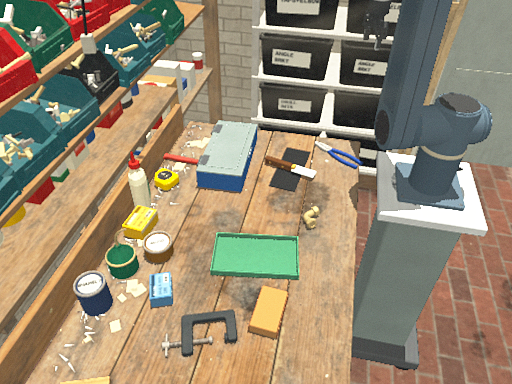

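```bash
cat > m.py <<'E'
from h import *
def rect(c,mask,z,lo):
    mask=cv2.morphologyEx(mask.astype(np.uint8),cv2.MORPH_CLOSE,np.ones((5,5)));mask=cv2.morphologyEx(mask,cv2.MORPH_OPEN,np.ones((3,3)))
    cs=[k for k in cv2.findContours(mask,0,2)[0]]
    k=max(cs,key=cv2.contourArea)[:,0,:]
    P=np.array([ray(c,u,v,z)[:2] for u,v in k],np.float32)
    return cv2.minAreaRect(P),k.min(0),k.max(0)
def pc(z,y0,y1,x0,x1,f,c):
    m=np.zeros((384,512),bool);im=c['image'].astype(int);m[y0:y1,x0:x1]=f(*[im[y0:y1,x0:x1,i] for i in range(3)])
    return rect(c,m,z,0)
E
python3 - <<'E'
from m import *
c=cam('top')
print('tray',pc(18,160,265,160,240,lambda r,g,b:(g>r+25)&(g>b+10),c))
print('cover',pc(66,110,180,275,410,lambda r,g,b:(abs(r-g)<30)&(b>=r)&(b-r<40)&(r>70),c))
print('case+cover',pc(66,110,180,275,410,lambda r,g,b:(b>r),c))
print('mat',pc(3,195,250,295,392,lambda r,g,b:(r<60)&(g<60)&(b<60),c))
print('blade',pc(15,215,262,320,350,lambda r,g,b:(r>150)&(b>140),c))
print('handle',pc(24,185,240,325,356,lambda r,g,b:(r>b+25)&(r<130),c))
im=c['image'];big=cv2.resize(im[105:265,280:410],None,fx=6,fy=6/1.6*1.0,interpolation=2)
big=cv2.resize(im[100:260,270:420],(750,600)[0:2] and (560,598),interpolation=2);cv2.imwrite('pics/t1.png',big[:,:,::-1])
E
```

```text
tray (((465.3929138183594, 399.31829833984375), (219.3264923095703, 129.6883087158203), 8.968183517456055), array([169, 169], dtype=int32), array([227, 255], dtype=int32))
cover (((633.7607421875, 2.8264312744140625), (140.754638671875, 253.82276916503906), 2.8266661167144775), array([300, 118], dtype=int32), array([399, 173], dtype=int32))
case+cover (((634.6901245117188, -53.56382751464844), (35.88325881958008, 44.043907165527344), 88.7699966430664), array([364, 136], dtype=int32), array([378, 153], dtype=int32))
mat (((418.8797607421875, -44.39643096923828), (107.52643585205078, 96.2096939086914), 83.8803482055664), array([343, 209], dtype=int32), array([383, 246], dtype=int32))
blade (((385.77008056640625, 32.878170013427734), (35.411617279052734, 73.78961944580078), 75.01109313964844), array([326, 226], dtype=int32), array([344, 255], dtype=int32))
handle (((479.34222412109375, 19.791292190551758), (79.88336944580078, 103.85321044921875), 89.54891204833984), array([325, 186], dtype=int32), array([355, 225], dtype=int32))
```

View pics/t1.png

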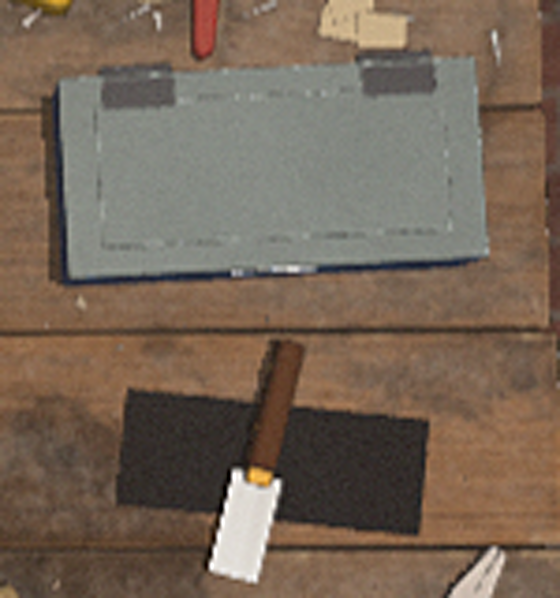

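```bash
python3 - <<'E'
from m import *
c=cam('top')
def P(l,z): return np.array([ray(c,270+u/3.733,100+v/3.7375,z) for u,v in l])
cc=P([(60,80),(473,57),(488,255),(68,277)],66);print(cc.round(),cc.mean(0).round(1))
d=(cc[0]+cc[3]-cc[1]-cc[2]);print('case yaw',np.degrees(np.arctan2(-d[0],d[1])))
d=(cc[0]+cc[1]-cc[2]-cc[3]);print('case yaw',np.degrees(np.arctan2(d[1],d[0])))
mm=P([(128,390),(428,420),(418,534),(116,502)],3);print(mm.mean(0).round(1)); d=mm[0]+mm[3]-mm[1]-mm[2];print('mat yaw',np.degrees(np.arctan2(-d[0],d[1])),mm.round())
t=P([(235,579)],16)[0];e=P([(289,343)],24)[0];print('tip',t,'end',e,'yaw',np.degrees(np.arctan2(*(t-e)[1::-1])),'mid',(t+e)/2, np.linalg.norm((t-e)[:2]))
s=sense();print(R.from_quat(s['tool_rot']).as_matrix().round(3))
E
```

```text
[[ 697.  164.   66.]
 [ 710. -121.   66.]
 [ 573. -128.   66.]
 [ 560.  160.   66.]] [634.9  18.7  66. ]
case yaw 2.5880351099719134
case yaw 2.2261167989236434
[431.1   8.9   3. ]
mat yaw -6.260058387508263 [[ 484.  113.    3.]
 [ 460. -104.    3.]
 [ 378.  -95.    3.]
 [ 402.  123.    3.]]
tip [347.82107778  39.7693553   16.        ] end [ 5.15679577e+02 -1.28341241e-01  2.40000000e+01] yaw 166.62966770189846 mid [431.75032725  19.82050703  20.        ] 172.53492938069692
[[ 0.905  0.426 -0.   ]
 [ 0.426 -0.905  0.001]
 [ 0.    -0.001 -1.   ]]
```

```bash
cat >> h.py <<'E'
def go(pos,knife_yaw=None,pitch=0,s=None):
    """shift/turn in tool axes. tool x = opposite blade dir of yaw; pitch = tip up deg"""
    s=s or sense();r=R.from_quat(s['tool_rot']);p=np.array(s['tcp_pos'])
    print('tcp',p.round(1),'shift',r.inv().apply(np.array(pos)-p).round(1),end=' ')
    if knife_yaw is not None:
        T=tool(knife_yaw,pitch);print('turn',np.degrees((r.inv()*T).as_rotvec()).round(2),end=' ')
    print('q6',round(np.degrees(s['qpos'][5]),1),'w',round(s['grip_width'],1),'gf',round(s['grip_force'],1),'F',np.round(s['contact_force'],1),'t',s['time_s'])
def tool(yaw,pitch=0):
    # knife frame: x blade, z up, pitched tip up
    K=R.from_euler('ZY',[yaw,-pitch],degrees=True)
    return K*R.from_matrix(np.array([[-1,0,0],[0,1,0],[0,0,-1.]]))
E
python3 -m inch '[[0,0,0,0,0,0,-8.5],[0,0,0,0,0,0,-8.5],[0,0,0,0,0,0,-8.5],[0,0,0,0,0,0,-8.5],[0,0,0,0,0,0,-8.5],[0,0,0,0,0,0,-8.5],[0,0,0,0,0,0,-8.5],[0,0,0,0,0,0,-8.5],[0,0,0,0,0,0,-8.5],[0,0,0,0,0,0,-8.5]]'
python3 -m inch '[[0,0,0,0,0,0,-8.5],[0,0,0,0,0,0,-8.5],[0,0,0,0,0,0,-8.5],[0,0,0,0,0,0,-8.5],[0,0,0,0,0,0,-8.5],[0,0,0,0,0,0,-8.5],[0,0,0,0,0,0,-8.5],[0,0,0,0,0,0,-8.5],[0,0,0,0,0,0,-8.5],[0,0,0,0,0,0,0]]'
python3 -c "
from h import *
go([446,16,200],166.6)"
```

```text
time_s: 1.2
tcp_pos: [223.5, -474.9, 303.6]
tool_rot: [0.57, 0.822, 0.0, -0.0]
contact_force: [-0.2, 0.4, -0.4]
grip_width: 85.2
grip_force: 0.0
time_s: 2.2
tcp_pos: [223.5, -475.0, 303.6]
tool_rot: [-0.058, 0.998, 0.0, -0.0]
contact_force: [1.0, -0.8, -0.2]
grip_width: 85.5
grip_force: 0.0
tcp [ 223.5 -475.   303.6] shift [-278.2  461.7  103.8] turn [ 2.0000e-02  4.0000e-02 -1.5992e+02] q6 -78.8 w 85.5 gf 0.0 F [ 1.  -0.8 -0.2] t 2.2
```

```bash

python3 -m inch '[[0,-27.8,46,0,0,0,0],[0,-27.8,46,0,0,0,0],[0,-27.8,46,0,0,0,0],[0,-27.8,46,0,0,0,0],[0,-27.8,46,0,0,0,0],[0,-27.8,46,0,0,0,0],[0,-27.8,46,0,0,0,0],[0,-27.8,46,0,0,0,0],[0,-27.8,46,0,0,0,0],[0,-27.8,46,0,0,0,0]]' | head -2
python3 -m inch '[[0,0,0,0,0,0,-8.5],[0,0,0,0,0,0,-8.5],[0,0,0,0,0,0,-8.5],[0,0,0,0,0,0,-8.5],[0,0,0,0,0,0,-8.5],[0,0,0,0,0,0,-8.5],[0,0,0,0,0,0,-8.5],[0,0,0,0,0,0,-8.5],[0,0,0,0,0,0,-8.5],[0,0,0,0,0,0,-8.5]]' |head -2
python3 -m inch '[[0,0,0,0,0,0,-8.5],[0,0,0,0,0,0,-8.5],[0,0,0,0,0,0,-8.5],[0,0,0,0,0,0,-8.5],[0,0,0,0,0,0,-8.5],[0,0,0,0,0,0,-8.5],[0,0,0,0,0,0,-8.5],[0,0,0,0,0,0,-8.5],[0,0,0,0,0,0,0]]' |head -2
python3 -c "
from h import *
go([446.3,16.3,79],166.6)
cam('side','s1.png')"
```

```text
time_s: 3.2
tcp_pos: [430.8, -17.8, 304.1]
time_s: 4.2
tcp_pos: [430.4, -19.8, 303.8]
time_s: 5.1
tcp_pos: [430.4, -19.9, 303.8]
tcp [430.4 -19.9 303.8] shift [  2.3 -39.5 224.8] turn [ 0.    0.01 -7.08] q6 -171.1 w 85.6 gf 0.0 F [ 0.1  1.1 -0.5] t 5.1
```

View pics/s1.png

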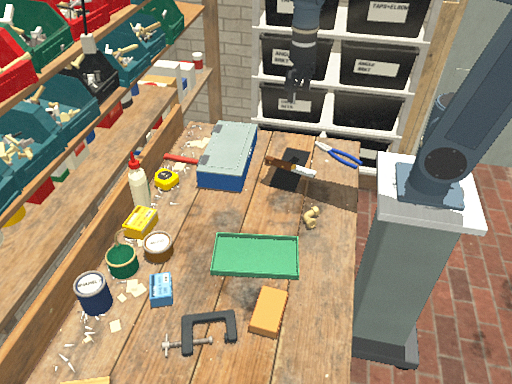

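```bash

python3 -m inch '[[0,1.2,-20,20,0,0,0],[0,1.1,-19.5,30,0,0,0],[0,0,0,40,0,0,-3.5],[0,0,0,40,0,0,-3.6],[0,0,0,30,0,0,0],[0,0,0,25,0,0,0],[0,0,0,20,0,0,0],[0,0,0,15,0,0,0],[0,0,0,0,0,0,0]]' 60 
python3 -c "
from h import *
go([446.3,16.3,79],166.6)
c=cam('side','s2.png');t=cam('top')
cv2.imwrite('pics/s2.png',cv2.resize(c['image'][110:240,220:370,::-1],(690,598)))"
```

```text
time_s: 6.05
tcp_pos: [444.0, 16.6, 81.2]
tool_rot: [0.993, -0.117, -0.003, 0.0]
contact_force: [-0.7, 0.5, -0.6]
grip_width: 85.2
grip_force: 0.0
tcp [444.   16.6  81.2] shift [ 2.3 -0.2  2.2] turn [ 0.04  0.33 -0.03] q6 -173.1 w 85.2 gf 0.0 F [-0.7  0.5 -0.6] t 6.05
```

View pics/s2.png

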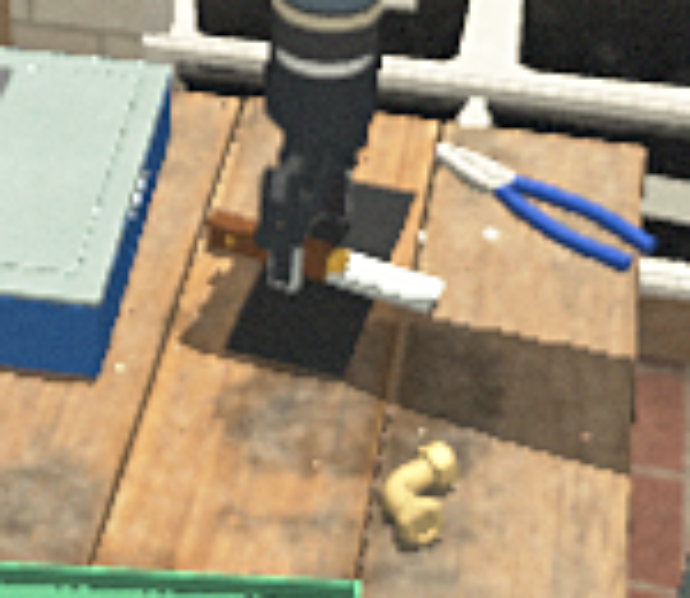

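```bash

python3 -m inch '[[0,0,0,1.5,0,0,0],[0.5,0,0,0,0,0,0],[1,0,0,0,0,0,0],[1,0,0,0,0,0,0],[1,0,0,0,0,0,0],[1,0,0,0,0,0,0],[1,0,0,0,0,0,0],[1,0,0,0,0,0,0]]' 90
python3 -m inch '[[1,0,0,-15,0,0,0],[1,0,0,-30,0,0,0],[1,0,0,-30,0,0,8],[1,0,0,-20,0,0,8],[1,0,0,0,0,0,8],[1,0,0,0,0,0,8],[1,0,0,0,0,0,8],[1,0,0,0,0,0,8],[1,0,0,0,0,0,8],[1,0,0,0,0,0,8]]'
python3 -m inch '[[1,0,0,0,0,0,8],[1,0,0,0,0,0,8],[1,0,0,0,0,0,8],[1,0,0,0,0,0,8],[1,0,0,0,0,0,8],[1,0,0,0,0,0,8],[1,0,0,0,0,0,8],[1,0,0,0,0,0,8],[1,0,0,0,0,0,8],[1,0,0,0,0,0,8]]' | tail -2
python3 -c "
from h import *
go([425,10,176],2.4)"
```

```text
time_s: 6.95
tcp_pos: [446.8, 16.3, 83.0]
tool_rot: [0.993, -0.115, 0.001, -0.0]
contact_force: [-0.3, -0.3, 3.9]
grip_width: 17.3
grip_force: 92.2
time_s: 7.95
tcp_pos: [445.8, 16.4, 176.5]
tool_rot: [0.78, -0.626, -0.001, 0.0]
contact_force: [-1.0, -0.2, 0.1]
grip_width: 17.9
grip_force: 91.5
grip_width: 18.0
grip_force: 91.5
tcp [445.8  16.4 176.5] shift [21.6  2.   0.5] turn [ 0.04 -0.1  20.07] q6 -29.0 w 18.0 gf 91.5 F [-0.2 -0.1 -1.1] t 8.95
```

```bash

python3 -m inch '[[1,10,1,0,0,0,8.0],[1,10,1,0,0,0,8],[1,0,0,15,0,0,4],[1,0,0,20,0,0,0],[1,0,0,18,0,0,0],[1,0,0,0,0,0,0]]' |tail -2
python3 - <<'E'
from h import *
go([432,10.3,123],2.4)
c=cam('side');t=cam('top')
for n,k,(x0,y0,w,h) in(('a',c,(200,110,120,90)),('b',t,(290,130,120,90))):
    cv2.imwrite('pics/s3%s.png'%n,cv2.resize(k['image'][y0:y0+h,x0:x0+w,::-1],(600,450)))
E
cd pics; python3 -c "
import cv2,numpy as np
cv2.imwrite('s3.png',cv2.resize(np.vstack([cv2.imread('s3a.png'),cv2.imread('s3b.png')]),(400,600)))"
```

```text
grip_width: 17.8
grip_force: 91.6
tcp [424.   12.2 120.9] shift [-7.9 -2.3 -2.2] turn [ 0.07 -0.42  0.39] q6 -10.2 w 17.8 gf 91.6 F [-0.8  0.5 -0.9] t 9.55
```

View pics/s3.png

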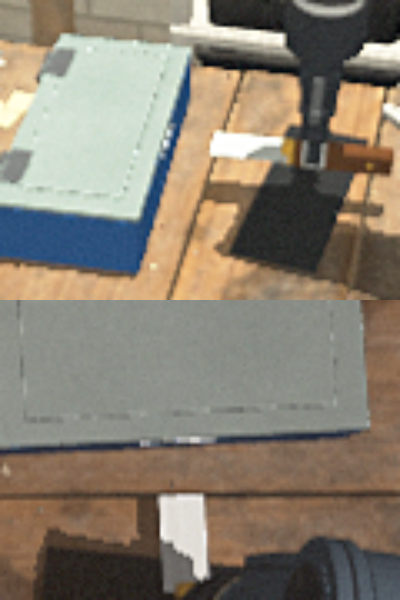

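```bash
cat >> h.py <<'E'
def tri(c1,p1,c2,p2):
    A=[]
    for c,(u,v) in((c1,p1),(c2,p2)):
        P=np.array(c['mtx'])@np.array(c['view'])[:3]
        A+=[u*P[2]-P[0],v*P[2]-P[1]]
    x=np.linalg.svd(np.array(A))[2][3];return x[:3]/x[3]
E
python3 - <<'E'
from m import *
c=cam('side');t=cam('top')
def pts(k,x0,y0,x1,y1):
    im=k['image'][y0:y1,x0:x1].astype(int);m=(im.min(2)>165).astype(np.uint8)
    n,l,s,ce=cv2.connectedComponentsWithStats(m);i=1+s[1:,4].argmax();ys,xs=np.nonzero(l==i);return xs+x0,ys+y0
x,y=pts(c,255,140,300,165);print('side',x.min(),x.max(),[(v,y[x==v].min(),y[x==v].max()) for v in sorted(set(x))[:12]])
x,y=pts(t,325,180,360,225);print('top',y.min(),[(v,x[y==v].min(),x[y==v].max()) for v in sorted(set(y))[:12]])
print(tri(c,(263.6,153.5),t,(344.3,188)))
# expected blade projection
s=sense();r=R.from_quat(s['tool_rot']);p=s['tcp_pos']
for dy in(-18,18):
  w=p+r.apply([-102,dy,68]);print(w.round(1),proj(c,w).round(1),proj(t,w).round(1))
for yy in(-30,30):
 for zz in(50,60):
  a=np.radians(2.4);w=[635-70*np.cos(a)-yy*np.sin(a),18.7-70*np.sin(a)+yy*np.cos(a),zz];print('notch',np.round(w,1),proj(c,w).round(1),proj(t,w).round(1))
E
```

```text
side 262 283 [(np.int64(262), np.int64(152), np.int64(155)), (np.int64(263), np.int64(148), np.int64(155)), (np.int64(264), np.int64(148), np.int64(155)), (np.int64(265), np.int64(148), np.int64(155)), (np.int64(266), np.int64(149), np.int64(155)), (np.int64(267), np.int64(149), np.int64(155)), (np.int64(268), np.int64(149), np.int64(155)), (np.int64(269), np.int64(149), np.int64(156)), (np.int64(270), np.int64(149), np.int64(156)), (np.int64(271), np.int64(149), np.int64(156)), (np.int64(272), np.int64(149), np.int64(156)), (np.int64(273), np.int64(149), np.int64(156))]
top 187 [(np.int64(187), np.int64(345), np.int64(350)), (np.int64(188), np.int64(338), np.int64(350)), (np.int64(189), np.int64(338), np.int64(351)), (np.int64(190), np.int64(338), np.int64(351)), (np.int64(191), np.int64(338), np.int64(351)), (np.int64(192), np.int64(338), np.int64(351)), (np.int64(193), np.int64(338), np.int64(351)), (np.int64(194), np.int64(338), np.int64(351)), (np.int64(195), np.int64(338), np.int64(351)), (np.int64(196), np.int64(338), np.int64(351)), (np.int64(197), np.int64(338), np.int64(351)), (np.int64(198), np.int64(338), np.int64(351))]
[522.49661515  13.0254663   48.3371762 ]
[530.2  -1.2  57.4] [261.7 148.3] [350.6 185.4]
[528.4  34.7  57.4] [260.  154.8] [336.7 186.2]
notch [566.3 -14.2  50. ] [251.7 146.5] [354.7 171.7]
notch [566.3 -14.2  60. ] [251.7 144. ] [355.6 171.3]
notch [563.8  45.7  50. ] [248.4 157.2] [331.7 172.9]
notch [563.8  45.7  60. ] [248.4 154.6] [332.4 172.5]
```

```bash
python3 - <<'E'
from m import *
c=cam('side');t=cam('top')
s=sense();r=R.from_quat(s['tool_rot']);p=s['tcp_pos'];print(p,r.as_matrix().round(4))
for q in((262.5,151.8),(263,152)):
  print(tri(c,q,t,(344.4,187.3)))
for d in((-97,68),(-97,70),(-97,72)):
  for dy in(-18,18):
    w=p+r.apply([d[0],dy,d[1]]);print(d,w.round(1),proj(c,w).round(1),proj(t,w).round(1))
# notch bright pixels in both views
for k,(x0,y0,x1,y1) in((c,(240,138,258,165)),(t,(325,165,362,180))):
    im=k['image'][y0:y1,x0:x1].astype(int);ys,xs=np.nonzero(im.min(2)>165);print(sorted(zip((ys+y0).tolist(),(xs+x0).tolist())))
E
```

```text
[427.60869525  11.74440214 125.61187695] [[-9.988e-01 -4.890e-02  2.200e-03]
 [-4.890e-02  9.988e-01 -3.000e-04]
 [-2.200e-03 -4.000e-04 -1.000e+00]]
[524.95170926  14.45507614  55.56589004]
[524.16028     14.17164103  54.79062657]
(-97, 68) [525.5  -1.5  57.8] [263.2 148.4] [350.8 187.2]
(-97, 68) [523.8  34.4  57.8] [261.5 154.9] [336.9 188. ]
(-97, 70) [525.5  -1.5  55.8] [263.1 148.9] [350.6 187.2]
(-97, 70) [523.8  34.4  55.8] [261.5 155.4] [336.7 188. ]
(-97, 72) [525.5  -1.5  53.8] [263.1 149.4] [350.5 187.3]
(-97, 72) [523.8  34.4  53.8] [261.5 155.9] [336.6 188.1]
[(138, 240), (138, 241), (138, 242), (138, 243), (138, 244), (138, 245), (138, 247), (138, 248), (138, 249), (138, 250), (138, 251), (138, 252), (139, 240), (139, 241), (139, 242), (139, 243), (139, 244), (139, 245), (139, 246), (139, 247), (139, 248), (139, 249), (139, 250), (139, 251), (139, 252), (140, 240), (140, 241), (140, 242), (140, 243), (140, 244), (140, 245), (140, 246), (140, 247), (140, 248), (140, 249), (140, 250), (140, 251), (141, 240), (141, 241), (141, 242), (141, 243), (141, 244), (141, 245), (14
[... 1853 characters left out ...]
0), (157, 241), (157, 242), (157, 243), (157, 244), (157, 245), (157, 246), (158, 240), (158, 241), (158, 242), (158, 243), (158, 244), (158, 245), (158, 246), (159, 240), (159, 241), (159, 242), (159, 243), (159, 244), (159, 245), (160, 240), (160, 241), (160, 242), (160, 243), (160, 244), (160, 245), (161, 240), (161, 241), (161, 242), (161, 243), (161, 244), (161, 245), (162, 240), (162, 241), (162, 242), (162, 243), (162, 244), (162, 245), (163, 240), (163, 241), (163, 242), (163, 243), (163, 244), (164, 240), (164, 241), (164, 242), (164, 243), (164, 244)]
[(171, 343), (171, 344), (171, 345), (171, 346), (171, 347), (171, 348), (171, 349), (172, 332), (172, 347), (172, 348), (172, 349)]
```

```bash

python3 -m inch '[[1,-12,0,0,0,0,0],[1,-12,0,0,0,0,0],[1,-10,0,0,0,0,0],[1,-8,0,0,0,0,0],[1,-6,0,0,0,0,0],[1,-6,0,0,0,0,0],[1,0,0,0,0,0,0]]'
python3 - <<'E'
from h import *
go([427.6,11.7,125.6],2.4)
c=cam('side')
cv2.imwrite('pics/s4.png',cv2.resize(c['image'][110:200,200:320,::-1],(600,450)))
E
```

```text
time_s: 10.55
tcp_pos: [481.4, 14.4, 124.5]
tool_rot: [-0.024, 1.0, -0.0, 0.0]
contact_force: [0.2, -0.4, -0.5]
grip_width: 17.8
grip_force: 91.6
tcp [481.4  14.4 124.5] shift [53.8 -0.1 -1.1] turn [-0.    0.02  0.4 ] q6 -9.1 w 17.8 gf 91.6 F [ 0.2 -0.4 -0.5] t 10.55
```

View pics/s4.png

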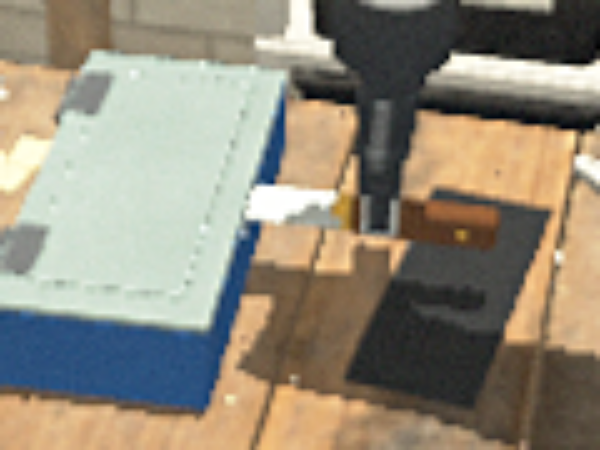

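```bash

python3 -m inch '[[1,-7,0,0,0,0,0],[1,-7,0,0,0,0,0],[1,-7,0,0,0,0,0],[1,-6,0,0,0,0,0],[1,0,0,0,0,0,0]]'
python3 -c "
from h import *
go([481.4,14.4,124.5],2.4)
c=cam('side')
cv2.imwrite('pics/s5.png',cv2.resize(c['image'][110:200,200:320,::-1],(480,360)))"
```

```text
time_s: 11.1
tcp_pos: [508.7, 15.7, 124.5]
tool_rot: [-0.024, 1.0, -0.0, 0.0]
contact_force: [-0.5, 0.2, -0.2]
grip_width: 17.8
grip_force: 91.6
tcp [508.7  15.7 124.5] shift [27.3 -0.  -0. ] turn [-0.01  0.04  0.4 ] q6 -8.6 w 17.8 gf 91.6 F [-0.5  0.2 -0.2] t 11.1
```

View pics/s5.png

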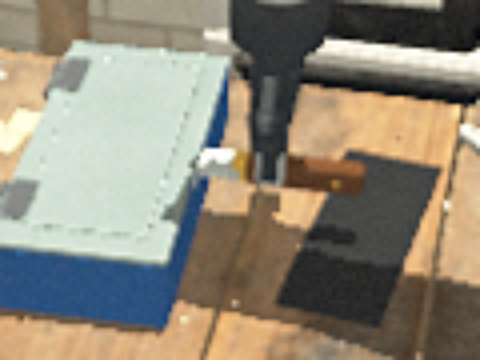

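```bash

python3 -m inch '[[1,2.4,0,0,0,-2,0],[1,2.4,0,0,0,-2,0],[1,2.4,0,0,0,-2,0],[1,2.4,0,0,0,-2,0],[1,2.4,0,0,0,-2,0],[1,0,0,0,0,0,0],[1,0,0,0,0,0,0],[1,0,0,0,0,0,0],[1,0,0,0,0,0,0]]'
python3 - <<'E'
from h import *
s=sense();p=np.array(s['tcp_pos']);r=R.from_quat(s['tool_rot']);o=np.array([-97,0,69.5])
print('tip',(p+r.apply(o)).round(1))
T=tool(2.8,10);h=np.array([704.9,21.6,60]);d=np.array([np.cos(.042),np.sin(.042),0])
prev=p
for th in np.arange(.2,1.66,.1):
    tip=h-d*98*np.cos(th)+np.array([0,0,98*np.sin(th)]);q=tip-T.apply(o);print(round(th,2),q.round(0),T.inv().apply(q-prev).round(1));prev=q
c=cam('side');print((np.degrees((T.inv()*r).as_rotvec())).round(1))
cv2.imwrite('pics/s6.png',cv2.resize(c['image'][110:200,200:320,::-1],(480,360)))
E
```

```text
time_s: 12.05
tcp_pos: [494.9, 15.3, 122.7]
tool_rot: [-0.024, 0.996, 0.002, 0.086]
contact_force: [-2.5, -0.3, -2.9]
grip_width: 17.8
grip_force: 91.4
tip [602.2  20.5  70.8]
0.2 [501.  12. 131.] [-7.7 -3.3 -7.1]
0.3 [504.  12. 141.] [-4.  -0.  -8.9]
0.4 [507.  13. 150.] [-4.9 -0.  -8.5]
0.5 [512.  13. 159.] [-5.7 -0.  -7.9]
0.6 [517.  13. 167.] [-6.5 -0.  -7.3]
0.7 [523.  13. 175.] [-7.2 -0.  -6.7]
0.8 [529.  13. 182.] [-7.8 -0.  -5.9]
0.9 [537.  14. 188.] [-8.4 -0.1 -5.1]
1.0 [545.  14. 194.] [-8.8 -0.1 -4.2]
1.1 [553.  14. 199.] [-9.2 -0.1 -3.3]
1.2 [562.  15. 203.] [-9.5 -0.1 -2.4]
1.3 [571.  15. 206.] [-9.7 -0.1 -1.4]
1.4 [581.  16. 208.] [-9.8 -0.1 -0.5]
1.5 [591.  16. 209.] [-9.8 -0.1  0.5]
1.6 [600.  16. 210.] [-9.7 -0.1  1.5]
[-0.   0.2  0. ]
```

View pics/s6.png

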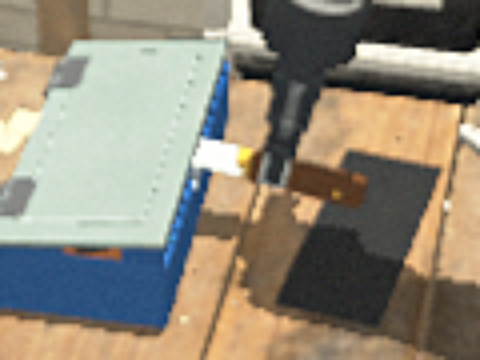

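```bash

python3 -m inch '[[1,-4,0,-4,0,0,0],[1,-3.7,0,-4,0,0,0],[1,-4,0,-8.9,0,0,0],[1,-4.9,0,-8.5,0,0,0],[1,-5.7,0,-7.9,0,0,0],[1,-6.5,0,-7.3,0,0,0],[1,-7.2,0,-6.7,0,0,0],[1,-7.8,0,-5.9,0,0,0],[1,0,0,0,0,0,0]]'
python3 - <<'E'
from h import *
go([529,13,182],2.4,10)
c=cam('side')
cv2.imwrite('pics/s7.png',cv2.resize(c['image'][60:200,180:340,::-1],(480,420)))
E
```

```text
time_s: 13.0
tcp_pos: [531.6, 16.8, 185.7]
tool_rot: [-0.024, 0.996, 0.002, 0.089]
contact_force: [-1.0, -0.3, -0.9]
grip_width: 17.5
grip_force: 91.5
tcp [531.6  16.8 185.7] shift [ 3.4 -3.6  3.2] turn [0.05 0.24 0.4 ] q6 -8.8 w 17.5 gf 91.5 F [-1.  -0.3 -0.9] t 13.0
```

View pics/s7.png

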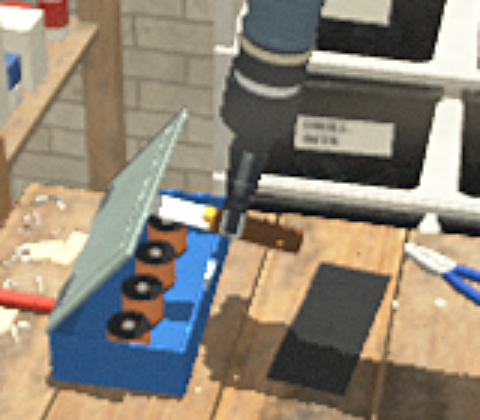

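```bash

python3 -m inch '[[1,-8.4,0,-5.1,0,0,0],[1,-8.8,0,-4.2,0,0,0],[1,-9.2,0,-3.3,0,0,0],[1,-9.5,0,-2.4,0,0,0],[1,-9.7,0,-1.4,0,0,0],[1,-9.8,0,-0.5,0,0,0],[1,-9.8,0,0.5,0,0,0],[1,-9.7,0,1.5,0,0,0],[1,0,0,0,0,0,0],[1,0,0,0,0,0,0]]'
python3 - <<'E'
from h import *
go([529,13,182],2.4,10)
c=cam('side')
cv2.imwrite('pics/s8.png',cv2.resize(c['image'][60:200,180:340,::-1],(480,420)))
E
```

```text
time_s: 14.05
tcp_pos: [601.9, 20.4, 212.1]
tool_rot: [-0.024, 0.996, 0.002, 0.088]
contact_force: [0.1, 0.9, 0.0]
grip_width: 17.6
grip_force: 91.7
tcp [601.9  20.4 212.1] shift [77.3 -3.8 16.7] turn [0.07 0.15 0.41] q6 -7.7 w 17.6 gf 91.7 F [0.1 0.9 0. ] t 14.05
```

View pics/s8.png

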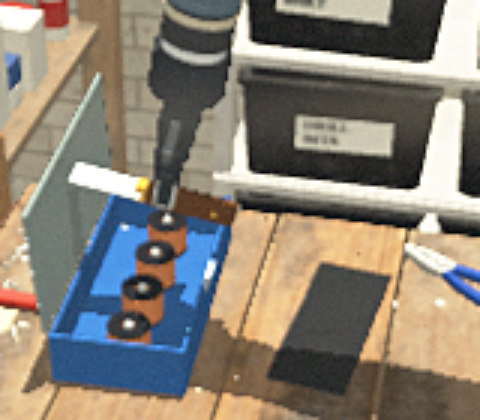

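```bash
python3 - <<'E'
from h import *
c=cam('side')
a=np.radians(2.4);d=np.array([np.cos(a),np.sin(a),0]);n=np.array([-d[1],d[0],0])
for th in(1.3,1.4,1.5,1.6,1.7):
    for y in(145,-145):
        w=np.array([635,18.7,60])+70*d+n*y-d*140*np.cos(th)+[0,0,140*np.sin(th)]
        print(round(th,2),y,((proj(c,w)-[180,60])*3).round(0))
go([405,5,200],2.4,0)
E
```

```text
1.3 145 [ 75. 226.]
1.3 -145 [143.  81.]
1.4 145 [ 60. 221.]
1.4 -145 [131.  77.]
1.5 145 [ 46. 218.]
1.5 -145 [118.  75.]
1.6 145 [ 31. 216.]
1.6 -145 [106.  73.]
1.7 145 [ 17. 216.]
1.7 -145 [94. 73.]
tcp [601.3  20.4 212.1] shift [195.9  -5.8 -22.7] turn [ 0.04 10.12  0.41] q6 -7.7 w 17.7 gf 91.7 F [ 0.5  0.  -1. ] t 14.15
```

```bash

python3 -m inch '[[1,20,0,-3,0,0,0],[1,35,0,-7,0,0,0],[1,35,0,-7,0,0,0],[1,35,0,-6,0,2,0],[1,35,0,0,0,4,0],[1,10,0,0,0,4,0.4],[1,0,0,0,0,0,0]]'
python3 -c "
from h import *
go([431,8.5,86],2.4)"
```

```text
time_s: 14.85
tcp_pos: [429.0, 11.9, 206.9]
tool_rot: [-0.021, 1.0, 0.0, 0.0]
contact_force: [-0.7, 0.2, -1.3]
grip_width: 17.9
grip_force: 91.6
tcp [429.   11.9 206.9] shift [ -1.8  -3.5 120.9] turn [ 0.01  0.04 -0.01] q6 -9.8 w 17.9 gf 91.6 F [-0.7  0.2 -1.3] t 14.85
```

```bash

python3 -m inch '[[1,-1.8,-3.5,30,0,0,0],[1,0,0,35,0,0,0],[1,0,0,25,0,0,0],[1,0,0,18,0,0,0],[1,0,0,8,0,0,0],[1,0,0,3,0,0,0],[1,0,0,2,0,0,0],[1,0,0,1,0,0,0],[1,0,0,0,0,0,0]]'
```

```text
time_s: 15.75
tcp_pos: [431.9, 8.5, 85.6]
tool_rot: [-0.021, 1.0, -0.0, 0.001]
contact_force: [0.1, 0.1, -0.7]
grip_width: 17.8
grip_force: 91.6
```

```bash

python3 -m inch '[[1,0,0,1,0,0,0],[1,0,0,0.8,0,0,0],[1,0,0,0,0,0,0]]'
python3 -m inch '[[0.7,0,0,0,0,0,0],[0.5,0,0,0,0,0,0],[0,0,0,0,0,0,0],[0,0,0,0,0,0,0],[0,0,0,0,0,0,0],[0,0,0,0,0,0,0],[0,0,0,-15,0,0,0],[0,0,0,-40,0,0,0],[0,0,0,-40,0,0,0],[0,0,0,-40,0,0,0]]'
python3 - <<'E'
from h import *
c=cam('top')
im=c['image'];cv2.imwrite('pics/t2.png',cv2.resize(im[90:270,160:420,::-1],(780,540),interpolation=2))
s=sense();print(s['tcp_pos'])
E
```

```text
time_s: 16.05
tcp_pos: [431.4, 8.5, 83.0]
tool_rot: [-0.021, 1.0, 0.0, 0.0]
contact_force: [0.7, 0.4, -0.5]
grip_width: 17.6
grip_force: 91.6
time_s: 17.05
tcp_pos: [430.7, 8.6, 219.0]
tool_rot: [-0.021, 1.0, 0.0, -0.0]
contact_force: [1.4, -0.1, -0.1]
grip_width: 85.6
grip_force: 0.0
[434.07050693   8.15028517 226.87782004]
```

View pics/t2.png

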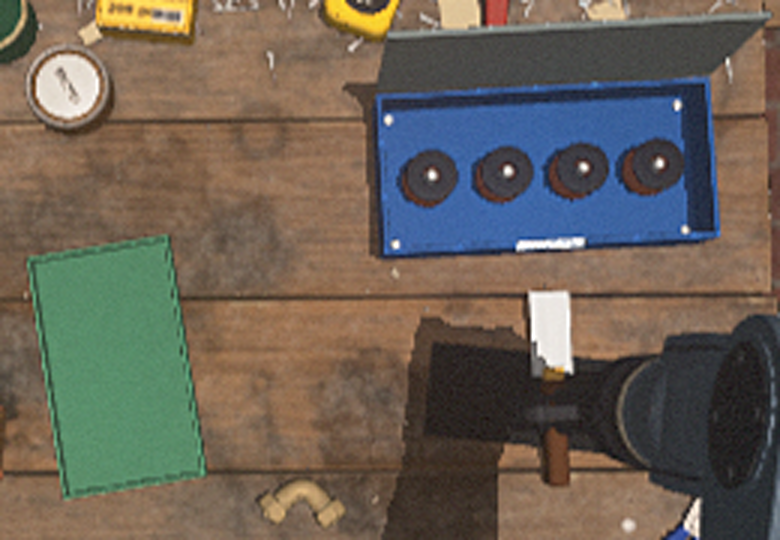

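```bash
cat > plan.py <<'E'
from h import *
import sys
a=np.radians(2.4);d=np.array([np.cos(a),np.sin(a),0]);n=np.array([-d[1],d[0],0])
posts=[np.array([635,18.7,0])-2*d+n*y for y in(99,33,-33,-99)]
b=np.radians(9);e=np.array([np.cos(b),np.sin(b),0]);f=np.array([-e[1],e[0],0])
slots=[np.array([465.4,399.3,0])+x*e+y*f for x,y in((48,-30),(48,30),(-48,-30),(-48,30))]
E
python3 - <<'E'
from plan import *
c=cam('top')
for (u,v),p in zip([(432,175),(508,170),(584,168),(659,163)],posts):
    print(ray(c,160+u/3,90+v/3,52).round(1),p.round(1))
print([s.round(0) for s in slots])
go([posts[3][0],posts[3][1],180],-87.6)
go([posts[3][0],posts[3][1],180],92.4)
E
```

```text
[628.7 117.2  52. ] [628.9 117.5   0. ]
[632.5  51.   52. ] [631.6  51.6   0. ]
[633.6 -15.   52. ] [634.4 -14.4   0. ]
[637.4 -80.1  52. ] [637.1 -80.3   0. ]
[array([518., 377.,   0.]), array([508., 436.,   0.]), array([423., 362.,   0.]), array([413., 421.,   0.])]
tcp [434.4   8.1 224.6] shift [-198.3  -96.7   47.2] turn [ 0.46  0.63 90.  ] q6 -10.2 w 85.3 gf 0.0 F [-0.  -0.4  0.3] t 17.15
tcp [434.4   8.1 224.6] shift [-198.3  -96.7   47.2] turn [ -0.63   0.46 -90.  ] q6 -10.2 w 85.3 gf 0.0 F [-0.  -0.4  0.3] t 17.15
```

```bash

python3 -m inch '[[0.25,-39.6,-19.3,4,0,0,0],[0.25,-39.6,-19.3,10,0,0,0],[0.25,-39.7,-19.3,10,0,0,0],[0.25,-39.7,-19.4,10,0,0,0],[0.25,-39.7,-19.4,10,0,0,0],[0.25,0,0,0,0,0,-8.2],[0.25,0,0,0,0,0,-8.2],[0.25,0,0,0,0,0,-8.2],[0.25,0,0,0,0,0,-8.2],[0.25,0,0,0,0,0,-8.2]]' |tail -2
python3 -m inch '[[0.25,0,0,0,0,0,-8.2],[0.25,0,0,0,0,0,-8.2],[0.25,0,0,0,0,0,-8.2],[0.25,0,0,0,0,0,-8.2],[0.25,0,0,0,0,0,-8.2],[0.25,0,0,0,0,0,-8.0],[0.25,0,0,0,0,0,0]]' |tail -2
python3 -c "
from plan import *
p=posts[3];go([p[0],p[1],86],92.4)"
```

```text
grip_width: 64.2
grip_force: 0.0
grip_width: 63.9
grip_force: 0.0
tcp [633.  -79.7 172.8] shift [ 0.8 -4.3 86.8] turn [ 0.07  0.03 -0.02] q6 -105.6 w 63.9 gf 0.0 F [-0.2 -0.5 -0.6] t 18.85
```

```bash

python3 -m inch '[[0.25,0.8,-3.5,20,0,0,0],[0.25,0,0,20,0,0,0],[0.25,0,0,0,0,0,0],[0.25,0,0,0,0,0,0]]' |tail -2
python3 -c "
from plan import *
p=posts[3];go([p[0],p[1],86],92.4)"
```

```text
grip_width: 64.0
grip_force: 0.0
tcp [636.1 -80.3 132.9] shift [ 0.1 -1.1 46.9] turn [ 0.13  0.05 -0.1 ] q6 -105.5 w 64.0 gf 0.0 F [ 0.4 -0.5  1. ] t 19.25
```

```bash

python3 -m inch '[[0.25,0,-1,20,0,0,0],[0.25,0,0,17,0,0,0],[0.25,0,0,8,0,0,0],[0.25,0,0,1.5,0,0,0],[0.6,0,0,0,0,0,0],[1,0,0,0,0,0,0],[1,0,0,0,0,0,0],[1,0,0,0,0,0,0],[1,0,0,0,0,0,0]]' 60
python3 -m inch '[[1,0,0,-15,0,0,0],[1,0,0,-25,0,0,0],[1,0,0,-30,0,0,0],[1,0,0,-30,0,0,0],[1,0,0,0,0,0,0]]'
python3 -c "
from plan import *
p=slots[1];go([p[0],p[1],180],92.4)"
```

```text
time_s: 20.15
tcp_pos: [638.7, -80.6, 88.8]
tool_rot: [0.722, -0.692, 0.001, -0.001]
contact_force: [-0.4, 0.3, 3.8]
grip_width: 43.6
grip_force: 61.3
time_s: 20.65
tcp_pos: [640.4, -81.0, 194.1]
tool_rot: [0.722, -0.692, 0.004, -0.003]
contact_force: [0.2, -0.4, 0.5]
grip_width: 43.6
grip_force: 62.0
tcp [640.4 -81.  194.1] shift [-522.6  110.7   11.7] turn [-0.57 -0.15 -0.  ] q6 -105.6 w 43.6 gf 62.0 F [ 0.2 -0.4  0.5] t 20.65
```

```bash

python3 -m inch '[[1,-30,6,0,0,0,0],[1,-45,9.5,0,0,0,0],[1,-45,9.5,0,0,0,0],[1,-45,9.5,0,0,0,0],[1,-45,9.5,0,0,0,0],[1,-45,9.5,0,0,0,0],[1,-45,9.5,0,0,0,0],[1,-45,9.5,0,0,0,0],[1,-45,9.5,0,0,0,0],[1,-45,9.5,0,0,0,0]]' | tail -2
python3 -m inch '[[1,-45,9.5,0,0,0,0],[1,-42.6,9.7,0,0,0,0],[1,0,0,0,0,0,0]]' |tail -2
python3 -c "
from plan import *
p=slots[1];go([p[0],p[1],84],92.4)"
```

```text
grip_width: 43.2
grip_force: 62.0
grip_width: 43.4
grip_force: 62.0
tcp [502.2 442.1 186. ] shift [  6.1  -5.9 102. ] turn [0.14 0.11 0.4 ] q6 -57.2 w 43.4 gf 62.0 F [ 0.  -1.  -1.6] t 21.95
```

```bash

python3 -m inch '[[1,3,-3,30,0,0,0],[1,2,-2,30,0,0,0],[1,0,0,22,0,0,0],[1,0,0,10,0,0,0],[1,0,0,5,0,0,0],[1,0,0,2,0,0,0],[1,0,0,0,0,0,0]]'
```

```text
time_s: 22.65
tcp_pos: [511.2, 432.6, 89.6]
tool_rot: [0.722, -0.692, 0.0, -0.001]
contact_force: [-0.4, -0.1, -0.3]
grip_width: 43.2
grip_force: 62.0
```

```bash

python3 -m inch '[[1,0,0,3,0,0,0],[1,0,0,1.5,0,0,0],[1,0,0,0,0,0,0],[1,0,0,0,0,0,0]]' | sed -n '2p;4p'
python3 -m inch '[[0.4,0,0,0,0,0,0],[0.25,0,0,0,0,0,0],[0.25,0,0,0,0,0,0],[0.25,0,0,-10,0,0,0],[0.25,0,0,-30,0,0,0],[0.25,0,0,-40,0,0,0],[0.25,0,0,-20,0,0,0],[0.25,0,0,0,0,0,0]]' | sed -n '2p;5,6p'
python3 -c "
from plan import *
p=posts[2];go([p[0],p[1],180],92.4)
t=cam('top')
cv2.imwrite('pics/t3.png',cv2.resize(t['image'][90:270,150:420,::-1],(540,360),interpolation=2))"
```

```text
tcp_pos: [510.6, 432.4, 84.2]
contact_force: [0.6, -0.0, 0.7]
tcp_pos: [512.7, 433.9, 190.6]
grip_width: 64.0
grip_force: 0.0
tcp [512.7 433.9 190.6] shift [ 453.  -102.7    8.9] turn [-0.52  0.34 -0.  ] q6 -57.9 w 64.0 gf 0.0 F [ 0.3 -0.5 -0.4] t 23.85
```

View pics/t3.png

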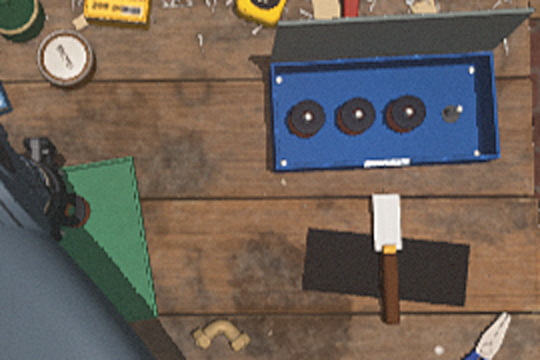

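```bash

python3 -m inch '[[0.25,33,-7,0,0,0,0],[0.25,42,-9.5,0,0,0,0],[0.25,42,-9.5,0,0,0,0],[0.25,42,-9.5,0,0,0,0],[0.25,42,-9.5,0,0,0,0],[0.25,42,-9.5,0,0,0,0],[0.25,42,-9.5,0,0,0,0],[0.25,42,-9.5,0,0,0,0],[0.25,42,-9.5,0,0,0,0],[0.25,42,-9.5,0,0,0,0]]' | tail -2
python3 -m inch '[[0.25,42,-10,0,0,0,0],[0.25,0,0,20,0,0,0],[0.25,0,0,25,0,0,0],[0.25,0,0,0,0,0,0],[0.25,0,0,0,0,0,0]]' |tail -2
python3 -c "
from plan import *
p=posts[2];go([p[0],p[1],86],92.4)"
```

```text
grip_width: 63.9
grip_force: 0.0
grip_width: 63.8
grip_force: 0.0
tcp [630.5 -15.7 136.9] shift [-1.2 -4.2 50.8] turn [0.26 0.06 0.  ] q6 -99.9 w 63.8 gf 0.0 F [ 1.3 -0.1  0.5] t 25.4
```

```bash

python3 -m inch '[[0.25,-1,-3.5,20,0,0,0],[0.25,0,0,18,0,0,0],[0.25,0,0,9,0,0,0],[0.25,0,0,2,0,0,0],[0.6,0,0,0,0,0,0],[1,0,0,0,0,0,0],[1,0,0,0,0,0,0],[1,0,0,0,0,0,0],[1,0,0,0,0,0,0]]' 60
python3 -m inch '[[1,0,0,-15,0,0,0],[1,0,0,-25,0,0,0],[1,0,0,-30,0,0,0],[1,0,0,-30,0,0,0],[1,0,0,0,0,0,0]]' | tail -2
python3 -c "
from plan import *
p=slots[0];go([p[0],p[1],180],92.4)"
```

```text
time_s: 26.3
tcp_pos: [636.2, -14.9, 91.3]
tool_rot: [0.722, -0.692, 0.001, -0.001]
contact_force: [0.4, 0.4, 4.6]
grip_width: 44.1
grip_force: 61.4
grip_width: 44.2
grip_force: 62.0
tcp [638.  -15.2 196.5] shift [-397.1  104.1   14.8] turn [-0.58 -0.09 -0.  ] q6 -99.8 w 44.2 gf 62.0 F [-0.3  0.2 -0.3] t 26.8
```

```bash

python3 -m inch '[[1,-37,10,0,0,0,0],[1,-45,11.7,0,0,0,0],[1,-45,11.7,0,0,0,0],[1,-45,11.7,0,0,0,0],[1,-45,11.7,0,0,0,0],[1,-45,11.7,0,0,0,0],[1,-45,11.7,0,0,0,0],[1,-45,11.7,0,0,0,0],[1,-45,11.7,10,0,0,0],[1,0,0,20,0,0,0]]' | tail -2
python3 -m inch '[[1,0,0,20,0,0,0],[1,0,0,0,0,0,0],[1,0,0,0,0,0,0]]' |tail -2
python3 -c "
from plan import *
p=slots[0];go([p[0],p[1],86],92.4)"
```

```text
grip_width: 44.1
grip_force: 62.0
grip_width: 44.3
grip_force: 62.0
tcp [514.5 376.9 138.9] shift [-0.2 -3.1 52.9] turn [ 0.14 -0.07 -0.01] q6 -62.2 w 44.3 gf 62.0 F [ 0.  -0.4 -0.6] t 28.1
```

```bash

python3 -m inch '[[1,0,0,20,0,0,0],[1,0,0,18,0,0,0],[1,0,0,8,0,0,0],[1,0,0,4,0,0,0],[1,0,0,2,0,0,0],[1,0,0,0,0,0,0],[1,0,0,0,0,0,0]]' | sed -n '2p;4p'
```

```text
tcp_pos: [515.8, 377.8, 89.1]
contact_force: [0.0, 0.2, -0.5]
```

```bash

python3 -m inch '[[1,0,0,2,0,0,0],[1,0,0,1,0,0,0],[1,0,0,0,0,0,0],[1,0,0,0,0,0,0]]' | sed -n '2p;4p'
python3 -m inch '[[0.4,0,0,0,0,0,0],[0.25,0,0,0,0,0,0],[0.25,0,0,0,0,0,0],[0.25,0,0,-10,0,0,0],[0.25,0,0,-30,0,0,0],[0.25,0,0,-40,0,0,0],[0.25,0,0,-20,0,0,0],[0.25,0,0,0,0,0,0]]' | sed -n '2p;5,6p'
python3 -c "
from plan import *
p=posts[1];go([p[0],p[1],180],92.4)"
```

```text
tcp_pos: [515.5, 377.7, 85.4]
contact_force: [0.1, -1.0, 0.9]
tcp_pos: [517.5, 378.8, 191.2]
grip_width: 64.1
grip_force: 0.0
tcp [517.5 378.8 191.2] shift [ 331.8 -100.2   10.5] turn [-0.52  0.29 -0.  ] q6 -62.2 w 64.1 gf 0.0 F [0.3 0.2 0.8] t 30.0
```

```bash

python3 -m inch '[[0.25,38,-12,0,0,0,0],[0.25,42,-13,0,0,0,0],[0.25,42,-13,0,0,0,0],[0.25,42,-13,0,0,0,0],[0.25,42,-13,0,0,0,0],[0.25,42,-13,0,0,0,0],[0.25,42,-13,0,0,0,0],[0.25,42,-13,20,0,0,0],[0.25,0,0,25,0,0,0],[0.25,0,0,0,0,0,0]]' | tail -2
python3 -m inch '[[0.25,0,0,0,0,0,0]]' |tail -2
python3 -c "
from plan import *
p=posts[1];go([p[0],p[1],86],92.4)"
```

```text
grip_width: 64.3
grip_force: 0.0
grip_width: 64.6
grip_force: 0.0
tcp [630.8  50.4 138.4] shift [-1.1 -1.1 52.4] turn [0.22 0.05 0.01] q6 -93.9 w 64.6 gf 0.0 F [0.2 0.1 0.2] t 31.1
```

```bash

python3 -m inch '[[0.25,-1,-1,20,0,0,0],[0.25,0,0,18,0,0,0],[0.25,0,0,9,0,0,0],[0.25,0,0,3,0,0,0],[0.6,0,0,0,0,0,0],[1,0,0,0,0,0,0],[1,0,0,0,0,0,0],[1,0,0,0,0,0,0],[1,0,0,0,0,0,0]]' 60
python3 -m inch '[[1,0,0,-15,0,0,0],[1,0,0,-25,0,0,0],[1,0,0,-30,0,0,0],[1,0,0,-30,0,0,0],[1,0,0,0,0,0,0]]' | tail -2
python3 -c "
from plan import *
p=slots[3];go([p[0],p[1],180],92.4)"
```

```text
time_s: 32.0
tcp_pos: [633.8, 51.2, 91.2]
tool_rot: [0.722, -0.692, 0.001, -0.001]
contact_force: [0.0, 0.7, 3.5]
grip_width: 44.2
grip_force: 61.3
grip_width: 44.3
grip_force: 61.4
tcp [635.7  50.9 196.7] shift [-379.5  206.9   14.2] turn [-0.6  -0.04 -0.01] q6 -93.8 w 44.3 gf 61.4 F [ 0.5 -0.2  0.4] t 32.5
```

```bash

python3 -m inch '[[1,-35.5,19,0,0,0,0],[1,-43,23.5,0,0,0,0],[1,-43,23.5,0,0,0,0],[1,-43,23.5,0,0,0,0],[1,-43,23.5,0,0,0,0],[1,-43,23.5,0,0,0,0],[1,-43,23.5,0,0,0,0],[1,-43,23.5,0,0,0,0],[1,-43,23.5,0,0,0,0],[1,0,0,20,0,0,0]]' | tail -2
python3 -m inch '[[1,0,0,20,0,0,0],[1,0,0,0,0,0,0],[1,0,0,0,0,0,0]]' |tail -2
python3 -c "
from plan import *
p=slots[3];go([p[0],p[1],86],92.4)"
```

```text
grip_width: 43.9
grip_force: 61.4
grip_width: 44.1
grip_force: 61.4
tcp [409.7 421.  149.1] shift [-0.4 -3.7 63.1] turn [ 0.12 -0.08 -0.01] q6 -53.2 w 44.1 gf 61.4 F [ 0.2 -0.3 -0.9] t 33.8
```

```bash

python3 -m inch '[[1,0,-2,20,0,0,0],[1,0,0,20,0,0,0],[1,0,0,10,0,0,0],[1,0,0,7,0,0,0],[1,0,0,4,0,0,0],[1,0,0,2,0,0,0],[1,0,0,0,0,0,0],[1,0,0,0,0,0,0]]' | sed -n '2p;4,5p'
```

```text
tcp_pos: [412.6, 422.1, 87.7]
contact_force: [0.1, -0.8, -0.4]
grip_width: 43.9
```

```bash

python3 -m inch '[[1,0,0,1.5,0,0,0],[1,0,0,0,0,0,0],[1,0,0,0,0,0,0]]' | sed -n '2p;4p'
python3 -m inch '[[0.4,0,0,0,0,0,0],[0.25,0,0,0,0,0,0],[0.25,0,0,0,0,0,0],[0.25,0,0,-10,0,0,0],[0.25,0,0,-30,0,0,0],[0.25,0,0,-40,0,0,0],[0.25,0,0,-20,0,0,0],[0.25,0,0,0,0,0,0]]' | sed -n '2p;5,6p'
python3 -c "
from plan import *
p=posts[0];go([p[0],p[1],180],92.4)"
```

```text
tcp_pos: [412.3, 421.8, 85.5]
contact_force: [-0.1, 0.5, -1.1]
tcp_pos: [414.4, 423.5, 191.5]
grip_width: 63.8
grip_force: 0.0
tcp [414.4 423.5 191.5] shift [ 314.7 -201.3   11.1] turn [-0.46  0.36  0.  ] q6 -53.3 w 63.8 gf 0.0 F [0.6 1.  1.2] t 35.7
```

```bash

python3 -m inch '[[0.25,35,-23,0,0,0,0],[0.25,40,-25.8,0,0,0,0],[0.25,40,-25.8,0,0,0,0],[0.25,40,-25.8,0,0,0,0],[0.25,40,-25.8,0,0,0,0],[0.25,40,-25.8,0,0,0,0],[0.25,40,-25.8,0,0,0,0],[0.25,40,-25.8,20,0,0,0],[0.25,0,0,25,0,0,0],[0.25,0,0,0,0,0,0]]' | tail -2
python3 -m inch '[[0.25,0,0,0,0,0,0]]' |tail -2
python3 -c "
from plan import *
p=posts[0];go([p[0],p[1],86],92.4)"
```

```text
grip_width: 64.1
grip_force: 0.0
grip_width: 63.5
grip_force: 0.0
tcp [626.7 116.9 139.6] shift [-0.5 -2.4 53.6] turn [0.23 0.03 0.01] q6 -87.9 w 63.5 gf 0.0 F [-0.8  0.6  0.5] t 36.8
```

```bash

python3 -m inch '[[0.25,-0.5,-1.5,20,0,0,0],[0.25,0,0,18,0,0,0],[0.25,0,0,9,0,0,0],[0.25,0,0,4,0,0,0],[0.6,0,0,0,0,0,0],[1,0,0,0,0,0,0],[1,0,0,0,0,0,0],[1,0,0,0,0,0,0],[1,0,0,0,0,0,0]]' 60
python3 -m inch '[[1,0,0,-15,0,0,0],[1,0,0,-25,0,0,0],[1,0,0,-30,0,0,0],[1,0,0,-30,0,0,0],[1,0,0,0,0,0,0]]' | tail -2
python3 -c "
from plan import *
p=slots[2];go([p[0],p[1],180],92.4)"
```

```text
time_s: 37.7
tcp_pos: [630.2, 117.5, 91.3]
tool_rot: [0.722, -0.692, 0.0, -0.001]
contact_force: [-0.1, 0.7, 3.9]
grip_width: 43.6
grip_force: 61.3
grip_width: 43.8
grip_force: 62.0
tcp [632.3 117.3 196.9] shift [-253.3  199.4   14.9] turn [-0.62  0.02 -0.01] q6 -87.8 w 43.8 gf 62.0 F [1.1 0.3 0.5] t 38.2
```

```bash

python3 -m inch '[[1,-33.3,25,0,0,0,0],[1,-36.7,28.9,0,0,0,0],[1,-36.7,28.9,0,0,0,0],[1,-36.7,28.9,0,0,0,0],[1,-36.7,28.9,0,0,0,0],[1,-36.7,28.9,0,0,0,0],[1,-36.7,28.9,0,0,0,0],[1,0,0,20,0,0,0],[1,0,0,20,0,0,0],[1,0,0,0,0,0,0]]' | tail -2
python3 -c "
from plan import *
p=slots[2];go([p[0],p[1],86],92.4)"
```

```text
grip_width: 43.9
grip_force: 62.0
tcp [418.  361.2 146.2] shift [-1.  -5.2 60.1] turn [ 0.38 -0.23  0.07] q6 -58.6 w 43.9 gf 62.0 F [-0.6 -0.5 -2.2] t 39.2
```

```bash

python3 -m inch '[[1,0,-2,20,0,0,0],[1,0,0,20,0,0,0],[1,0,0,10,0,0,0],[1,0,0,5,0,0,0],[1,0,0,3,0,0,0],[1,0,0,0,0,0,0],[1,0,0,0,0,0,0]]' | sed -n '2p;4,5p'
```

```text
tcp_pos: [423.3, 362.7, 93.1]
contact_force: [-0.9, 1.3, -2.3]
grip_width: 43.6
```

```bash

python3 -m inch '[[1,0,0,4,0,0,0],[1,0,0,2.5,0,0,0],[1,0,0,0,0,0,0],[1,0,0,0,0,0,0]]' | sed -n '2p;4p'
python3 -m inch '[[1,0,0,0.5,0,0,0],[0.4,0,0,0,0,0,0],[0.25,0,0,0,0,0,0],[0.25,0,0,0,0,0,0],[0.25,0,0,-10,0,0,0],[0.25,0,0,-30,0,0,0],[0.25,0,0,-40,0,0,0],[0.25,0,0,-45,0,0,0],[0.25,0,0,-40,0,0,0],[1,0,0,0,0,0,0]]' | sed -n '2p;5,6p'
python3 -c "
from plan import *
cam('top');cam('top')
go([570,0,260],2.4)"
```

```text
tcp_pos: [422.6, 362.4, 85.5]
contact_force: [0.3, -0.8, -1.9]
tcp_pos: [425.3, 364.2, 259.2]
grip_width: 50.8
grip_force: 0.0
tcp [423.5 362.9 252.6] shift [ 368.7 -131.2   -7.8] turn [-6.0e-02  3.1e-01  9.0e+01] q6 -58.7 w 35.9 gf 0.0 F [-0.8 -0.1 -1.5] t 41.4
```

```bash
cat >> plan.py <<'E'
def got(pos,tilt):
    s=sense();r=R.from_quat(s['tool_rot']);T=tool(92.4)*R.from_euler('x',tilt,degrees=True)
    print('turn',np.degrees((r.inv()*T).as_rotvec()).round(1),end=' ');go(pos)
E
python3 -m inch '[[0.25,40,-15,-5,0,0,0],[0.25,45,-20,-5,0,0,0],[0.25,45,-20,-10,0,0,0],[0.25,45,-20,-10,0,0,0],[0.25,45,-20,-10,0,0,0],[0.25,40,-20,0,0,0,0],[0.25,40,-20,0,0,0,0],[0.25,30,-15,0,0,0,0],[0.25,0,0,0,0,0,0],[0.25,0,0,0,0,0,0]]' | sed -n '2p;5p'
python3 - <<'E'
from plan import *
got([695,20,290],20)
c=cam('top')
m=lambda k,f:f(*[k['image'][:,:,i].astype(int) for i in range(3)])
t=c
im=t['image'][90:270,150:420,::-1];c2=cam('side')['image'][40:220,170:350,::-1]
cv2.imwrite('pics/f.png',np.hstack([cv2.resize(im,(480,320)),cv2.resize(c2,(320,320))]))
E
```

```text
tcp_pos: [585.4, 38.9, 287.6]
grip_width: 63.9
turn [20.2  0.  -0.1] tcp [585.4  38.9 287.6] shift [  23.3 -108.8   -2.9] q6 -95.1 w 63.9 gf 0.0 F [0.  1.5 0.4] t 42.4
```

View pics/f.png

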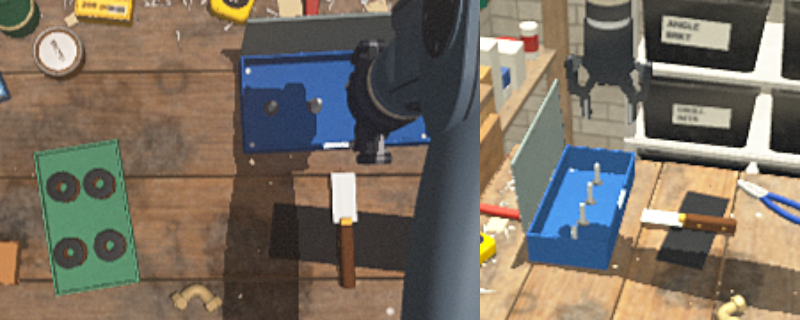

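```bash

python3 -m inch '[[0.25,8,-20,-5,4,0,0],[0.25,8,-20,-5,4,0,0],[0.25,8,-20,0,4,0,0],[0.25,0,-15,0,4,0,0],[0.25,0,-15,0,4,0,0],[0.25,0,0,0,0,0,0],[0.25,0,0,0,0,0,0]]' | sed -n '2p;5p'
python3 -c "
from plan import *
got([700,20,290],20)
s=sense();print(s['qpos'].round(2))"
```

```text
tcp_pos: [674.3, 20.6, 310.9]
grip_width: 64.1
turn [0.1 0.1 0.1] tcp [674.3  20.6 310.9] shift [  1.8 -17.   28.4] q6 -96.9 w 64.1 gf 0.0 F [-0.6  0.  -0.4] t 43.2
[-0.08  0.12  0.15  1.25  0.04 -1.69]
```

```bash

python3 -m inch '[[0.25,0,-12,11,0,0,0],[0.25,0,-12,10.5,0,0,0],[0.25,0,0,0,0,0,0],[0.25,0,5,14,0,0,0],[0.25,0,5,14,0,0,0],[0.25,0,5,14,0,0,0],[0.25,0,0,0,0,0,0],[0.25,0,0,0,0,0,0]]' | sed -n '2p;4,5p'
python3 -c "
from plan import *
got([702,20,247],20)"
```

```text
tcp_pos: [704.9, 20.7, 253.4]
contact_force: [-0.6, -0.1, 1.0]
grip_width: 64.3
turn [ 0.1  0.  -0. ] tcp [704.9  20.7 253.4] shift [0.5 5.  5.1] q6 -96.6 w 64.3 gf 0.0 F [-0.6 -0.1  1. ] t 44.0
```

```bash
python3 - <<'E'
from plan import *
h=np.array([704.9,60]);t=np.radians(20);z=np.array([np.sin(t),-np.cos(t)]);y=np.array([-np.cos(t),-np.sin(t)])
s=sense();prev=np.array(s['tcp_pos'])[[0,2]];print(prev)
for th,d in zip(np.arange(1.65,1.09,-.05),np.linspace(56,66,12)):
    E=h+140*np.array([-np.cos(th),np.sin(th)])+6*np.array([np.sin(th),np.cos(th)])
    q=E-d*z+33*y;print(round(th,2),q.round(1),'y,z',round((q-prev)@y,1),round((q-prev)@z,1));prev=q
E
```

```text
[704.91804025 253.44006433]
1.65 [671.8 240.4] y,z 35.6 0.9
1.6 [664.5 242. ] y,z 6.3 -3.9
1.55 [657.2 243.1] y,z 6.5 -3.6
1.5 [649.9 244. ] y,z 6.6 -3.3
1.45 [642.6 244.5] y,z 6.7 -3.0
1.4 [635.3 244.6] y,z 6.8 -2.6
1.35 [628.1 244.4] y,z 6.9 -2.3
1.3 [620.9 243.8] y,z 6.9 -1.9
1.25 [613.8 242.9] y,z 7.0 -1.6
1.2 [606.8 241.7] y,z 7.0 -1.2
1.15 [599.9 240.1] y,z 7.0 -0.9
1.1 [593.2 238.2] y,z 7.0 -0.5
```

```bash

python3 -m inch '[[0.25,0,12,1,0,0,0],[0.25,0,12,0,0,0,0],[0.25,0,11,0,0,0,0],[0.25,0,6.3,-3.9,0,0,0],[0.25,0,6.5,-3.6,0,0,0],[0.25,0,6.6,-3.3,0,0,0],[0.25,0,6.7,-3,0,0,0]]' | sed -n '2p;4,5p'
python3 -m inch '[[0.25,0,6.8,-2.6,0,0,0],[0.25,0,6.9,-2.3,0,0,0],[0.25,0,6.9,-1.9,0,0,0],[0.25,0,7,-1.6,0,0,0],[0.25,0,7,-1.2,0,0,0],[0.25,0,7,-0.9,0,0,0],[0.25,0,7,-0.5,0,0,0],[0.25,0,0,0,0,0,0],[0.25,0,0,0,0,0,0]]' | sed -n '2p;4,5p'
cat > cov.py <<'E'
from plan import *
c=cam('side');im=c['image'].astype(int)
r,g,b=im[...,0],im[...,1],im[...,2]
# for each theta, print colours at points just inside/outside the near front corner of the cover edge
for th in np.arange(0,1.7,.1):
    out=[]
    for rad in(60,95,132):
        for y in(138,125):
            w=np.array([635,18.7,63])+70*d+n*y-d*rad*np.cos(th)+[0,0,rad*np.sin(th)]
            u,v=proj(c,w).round().astype(int);out.append(im[v,u].tolist())
    print(round(th,1),out)
E
python3 cov.py
```

```text
tcp_pos: [643.8, 17.9, 246.7]
contact_force: [1.3, -0.4, -1.3]
grip_width: 64.0
tcp_pos: [594.2, 15.9, 239.3]
contact_force: [-0.4, 0.3, -0.2]
grip_width: 63.9
0.0 [[40, 64, 100], [49, 76, 115], [75, 157, 234], [77, 155, 237], [50, 96, 148], [37, 74, 116]]
0.1 [[42, 79, 122], [42, 80, 118], [83, 159, 238], [78, 153, 240], [50, 83, 130], [38, 75, 123]]
0.2 [[47, 82, 131], [44, 81, 126], [66, 136, 227], [109, 105, 93], [51, 89, 137], [52, 87, 132]]
0.3 [[50, 87, 133], [45, 88, 130], [61, 68, 74], [162, 161, 148], [50, 88, 134], [49, 89, 143]]
0.4 [[49, 83, 130], [49, 81, 128], [49, 78, 115], [62, 150, 244], [85, 168, 248], [83, 162, 238]]
0.5 [[46, 84, 132], [49, 87, 130], [62, 113, 173], [75, 157, 243], [74, 154, 237], [131, 128, 114]]
0.6 [[44, 79, 129], [47, 88, 132], [43, 78, 120], [41, 75, 116], [171, 175, 153], [181, 176, 158]]
0.7 [[51, 85, 135], [48, 88, 129], [43, 82, 130], [42, 85, 129], [84, 159, 239], [65, 147, 239]]
0.8 [[46, 84, 127], [42, 80, 124], [49, 83, 132], [45, 86, 129], [46, 79, 119], [39, 77, 118]]
0.9 [[44, 76, 112], [43, 76, 111], [41, 84, 126], [53, 86, 133], [44, 84, 128], [37, 79, 125]]
1.0 [[41, 73, 111], [43, 75, 113], [39, 71, 110], [41, 70, 108], [42, 84, 127], [49, 85, 127]]
1.1 [[28, 66, 111], [38, 75, 114], [39, 69, 110], [42, 73, 114], [37, 74, 110], [34, 67, 107]]
1.2 [[121, 132, 117], [123, 137, 122], [125, 134, 123], [114, 125, 121], [154, 161, 148], [194, 212, 196]]
1.3 [[209, 189, 153], [241, 210, 164], [255, 255, 231], [255, 254, 221], [226, 195, 149], [236, 206, 158]]
1.4 [[237, 218, 176], [234, 204, 156], [255, 254, 232], [255, 254, 227], [230, 201, 158], [222, 186, 145]]
1.5 [[236, 212, 170], [236, 208, 157], [255, 255, 237], [255, 255, 234], [223, 191, 154], [221, 180, 139]]
1.6 [[225, 204, 168], [234, 206, 159], [255, 254, 234], [255, 255, 231], [208, 179, 147], [224, 186, 147]]
```

```bash

python3 -m inch '[[0.25,0,0,-20,0,0,0],[0.25,0,0,-25,0,0,0],[0.25,0,0,-30,0,0,0],[1,0,-28,10,0,0,0],[1,0,-28,10,0,0,0],[1,0,-28,10,0,0,0],[1,0,-16,5,0,0,0],[1,0,0,0,0,0,0],[1,0,0,0,0,0,0]]' | sed -n '2p;4,5p'
python3 - <<'E'
from plan import *
h=np.array([704.9,60]);t=np.radians(20);z=np.array([np.sin(t),-np.cos(t)]);y=np.array([-np.cos(t),-np.sin(t)])
s=sense();prev=np.array(s['tcp_pos'])[[0,2]];print(prev)
for th in [1.55]+list(np.arange(1.4,-.11,-.1)):
    P=h+115*np.array([-np.cos(th),np.sin(th)])+6*np.array([np.sin(th),np.cos(th)])
    q=P-73*z;print(round(th,2),q.round(1),'y,z',round((q-prev)@y,1),round((q-prev)@z,1));prev=q
E
```

```text
tcp_pos: [674.6, 19.3, 310.7]
contact_force: [-0.3, -0.4, -0.6]
grip_width: -0.1
[674.57177203 310.72723476]
1.55 [683.5 243.7] y,z 14.5 66.1
1.4 [666.3 242.9] y,z 16.5 -5.2
1.3 [655. 241.] y,z 11.3 -2.1
1.2 [643.9 238. ] y,z 11.5 -0.9
1.1 [633.1 233.8] y,z 11.5 0.2
1.0 [622.8 228.6] y,z 11.4 1.4
0.9 [613.1 222.4] y,z 11.2 2.5
0.8 [604.1 215.3] y,z 10.9 3.6
0.7 [595.8 207.3] y,z 10.5 4.7
0.6 [588.4 198.5] y,z 10.0 5.7
0.5 [581.9 189. ] y,z 9.4 6.7
0.4 [576.3 178.9] y,z 8.7 7.6
0.3 [571.8 168.3] y,z 7.9 8.4
0.2 [568.4 157.3] y,z 7.0 9.2
0.1 [566.1 146. ] y,z 6.0 9.8
-0.0 [564.9 134.6] y,z 5.0 10.4
-0.1 [564.9 123.1] y,z 4.0 10.8
```

```bash

python3 -m inch '[[1,0,5,22,0,0,0],[1,0,5,22,0,0,0],[1,0,4.5,22,0,0,0],[1,0,8,-3,0,0,0],[1,0,8.5,-2,0,0,0],[1,0,11.3,-2.1,0,0,0],[1,0,11.5,-0.9,0,0,0],[1,0,11.5,0.2,0,0,0],[1,0,11.4,1.4,0,0,0],[1,0,11.2,2.5,0,0,0]]' | sed -n '2p;4p'
python3 -m inch '[[1,0,10.9,3.6,0,0,0],[1,0,10.5,4.7,0,0,0],[1,0,10,5.7,0,0,0],[1,0,9.4,6.7,0,0,0],[1,0,8.7,7.6,0,0,0],[1,0,0,0,0,0,0]]' | sed -n '2p;4p'
python3 -c "
from plan import *
got([571.8,20,168.3],20)"
```

```text
tcp_pos: [613.8, 16.6, 226.7]
contact_force: [1.2, 0.2, 0.3]
tcp_pos: [575.3, 15.2, 179.3]
contact_force: [-0.2, -0.6, -0.1]
turn [ 0.  0. -0.] tcp [575.3  15.2 179.3] shift [-5.   6.9  9.2] q6 -98.3 w -0.1 gf 0.0 F [-0.2 -0.6 -0.1] t 48.15
```

```bash

python3 -m inch '[[1,0,7.9,8.4,0,0,0],[1,0,7,9.2,0,0,0],[1,0,6,9.8,0,0,0],[1,0,3,5,0,0,0],[1,0,1.5,3,0,0,0],[1,0,0,0,0,0,0]]' | sed -n '2p;4p'
python3 cov.py | head -5
```

```text
tcp_pos: [564.3, 14.8, 136.7]
contact_force: [0.9, 0.6, -0.2]
0.0 [[199, 219, 198], [216, 230, 215], [224, 239, 223], [214, 227, 215], [175, 192, 171], [214, 228, 216]]
0.1 [[217, 231, 218], [205, 220, 204], [216, 229, 217], [182, 197, 182], [214, 227, 213], [213, 226, 211]]
0.2 [[217, 228, 215], [220, 231, 220], [201, 218, 203], [215, 227, 215], [216, 227, 214], [214, 227, 216]]
0.3 [[214, 227, 214], [213, 226, 213], [215, 227, 217], [211, 227, 215], [227, 239, 226], [229, 238, 230]]
0.4 [[216, 228, 217], [216, 227, 217], [213, 226, 212], [210, 226, 210], [207, 224, 213], [208, 225, 209]]
```

Nearly shut; press straight down gently until contact force appears.

```bash

python3 -m inch '[[1,0,0.7,1.9,0,0,0],[1,0,0,0,0,0,0],[1,0,0,0,0,0,0]]' | sed -n '2p;4p'
python3 -m inch '[[1,0,0.7,1.9,0,0,0],[1,0,0,0,0,0,0],[1,0,0,0,0,0,0]]' | sed -n '2p;4p'
python3 -m inch '[[1,0,0.7,1.9,0,0,0],[1,0,0,0,0,0,0],[1,0,0,0,0,0,0]]' | sed -n '2p;4p'
```

```text
tcp_pos: [564.9, 14.7, 136.2]
contact_force: [-3.7, 0.7, 6.2]
tcp_pos: [565.0, 14.7, 135.9]
contact_force: [-9.5, -0.2, 11.6]
tcp_pos: [565.1, 14.7, 135.6]
contact_force: [-15.3, -1.0, 20.7]
```

```bash

python3 -m inch '[[1,0,0,-15,0,0,0],[1,0,0,-30,0,0,0],[1,0,0,-40,0,0,0],[1,0,40,-20,0,0,0],[1,0,45,-10,-5,0,0],[1,-40,0,0,-5,0,0],[1,-45,0,0,-5,0,0],[1,-45,0,0,-5,0,0],[1,-45,0,0,0,0,0],[1,-45,0,0,0,0,0]]' | sed -n '2p;4p'
python3 -m inch '[[1,45,0,0,0,0,0],[1,45,0,0,0,0,0],[1,45,0,0,0,0,0],[1,45,0,0,0,0,0],[1,45,0,0,0,0,0],[1,45,0,0,0,0,0],[1,45,0,0,0,0,0],[1,45,0,0,0,0,0],[1,45,0,0,0,0,0],[1,0,0,0,0,0,0]]' | sed -n '2p;4p'
cat > chk.py <<'E'
from plan import *
from m import pc
c=cam('top');print(sense()['tcp_pos'].round())
print('spools',)
im=c['image'].astype(int);m=((im.max(2)<75)).astype(np.uint8);m[:160]=0;m[265:]=0;m[:,:165]=0;m[:,235:]=0
k,l,s,ce=cv2.connectedComponentsWithStats(m)
for i in range(1,k):
    if s[i,4]>40: 
        w=ray(c,*ce[i],44)-[465.4,399.3,0];print(s[i,4],(w@e).round(),(w@f).round())
print('blade',pc(15,175,262,320,370,lambda r,g,b:(r>150)&(b>140),c))
print('cover',pc(66,110,185,275,410,lambda r,g,b:(abs(r-g)<30)&(b>=r-12)&(b-r<40)&(r>85)&(r<190),c))
cs=cam('side')
for y in(138,-138):
  for x in(-66,-74):
    for z in(64,):
      w=np.array([635,18.7,z])+x*d+n*y;u,v=proj(cs,w).round().astype(int);print(y,x,z,cs['image'][v,u])
# near-end face: scan vertical at front-left corner wall
w=lambda z:np.array([635,18.7,z])-60*d+n*145
print([(z,cs['image'][tuple(proj(cs,w(z)).round().astype(int)[::-1])].tolist()) for z in range(20,100,6)])
E
python3 chk.py
```

```text
tcp_pos: [436.8, 231.4, 209.7]
contact_force: [0.4, -0.4, 0.6]
tcp_pos: [453.5, -180.1, 209.9]
contact_force: [-1.1, 0.5, -0.2]
[ 453. -178.  210.]
spools
205 45.0 -29.0
205 50.0 26.0
217 -47.0 -30.0
215 -49.0 30.0
blade (((517.0426635742188, 3.062267303466797), (34.98870086669922, 72.76795196533203), 89.53303527832031), array([339, 178], dtype=int32), array([352, 205], dtype=int32))
cover (((636.875244140625, 19.84355926513672), (148.28958129882812, 288.1589660644531), 2.5555644035339355), array([286, 114], dtype=int32), array([400, 174], dtype=int32))
138 -66 64 [156 168 152]
138 -74 64 [ 35  69 115]
-138 -66 64 [226 243 229]
-138 -74 64 [96 94 82]
[(20, [46, 88, 131]), (26, [48, 87, 135]), (32, [41, 80, 126]), (38, [44, 86, 129]), (44, [45, 86, 133]), (50, [50, 88, 132]), (56, [43, 86, 129]), (62, [80, 99, 126]), (68, [168, 181, 160]), (74, [218, 230, 220]), (80, [212, 225, 212]), (86, [216, 228, 216]), (92, [219, 230, 219]), (98, [204, 222, 208])]
```

```bash
python3 - <<'E'
from plan import *
c=cam('top');im=c['image'].astype(int)
print(im[174:182,345].tolist())
for v in range(200,252,3): print(v,[ (x) for x in range(325,372) if im[v,x,0]-im[v,x,2]>30 and im[v,x,0]<140][:1],[x for x in range(325,372) if im[v,x,0]-im[v,x,2]>30 and im[v,x,0]<140][-1:])
col=im[200:260,346];print([(200+i,p.tolist()) for i,p in enumerate(col) if i>15][::2])
for v in(178,178.5):print('tip',ray(c,345.5,v-.5,15).round(1))
E
```

```text
[[108, 89, 78], [129, 101, 77], [126, 103, 85], [162, 147, 139], [215, 210, 201], [230, 225, 221], [227, 221, 217], [225, 219, 215]]
200 [325] [364]
203 [337] [363]
206 [328] [368]
209 [344] [368]
212 [344] [350]
215 [344] [350]
218 [343] [350]
221 [344] [350]
224 [345] [351]
227 [345] [351]
230 [345] [351]
233 [344] [350]
236 [345] [350]
239 [325] [349]
242 [325] [371]
245 [325] [371]
248 [325] [368]
251 [325] [348]
[(216, [99, 63, 47]), (218, [101, 65, 40]), (220, [102, 70, 46]), (222, [93, 59, 36]), (224, [103, 66, 47]), (226, [100, 62, 41]), (228, [98, 64, 43]), (230, [94, 59, 43]), (232, [79, 49, 34]), (234, [67, 48, 33]), (236, [87, 53, 31]), (238, [90, 63, 42]), (240, [45, 29, 17]), (242, [65, 46, 38]), (244, [78, 53, 40]), (246, [58, 44, 38]), (248, [74, 55, 47]), (250, [73, 58, 46]), (252, [72, 62, 47]), (254, [72, 59, 47]), (256, [78, 66, 54]), (258, [74, 61, 53])]
tip [554.8   2.3  15. ]
tip [553.4   2.3  15. ]
```

```bash

python3 -m inch '[[0,-30,0,0,0,0,8.5],[0,0,0,0,0,0,8.5],[0,0,0,0,0,0,8.5],[0,0,0,0,0,0,8.5],[0,0,0,0,0,0,8.5],[0,0,0,0,0,0,8.5],[0,0,0,0,0,0,8.5],[0,0,0,0,0,0,8.5],[0,0,0,0,0,0,8.5],[0,0,0,0,0,0,8.5]]' | sed -n '2p;4p'
python3 - <<'E'
from plan import *
c=cam('top')
a=ray(c,347.3,212,24);b=ray(c,347.7,234,24);t=ray(c,345.3,178,15);print(a,b,t)
yaw=np.degrees(np.arctan2(*(t-b)[1::-1]));print(yaw)
p=t+(b-t)/np.linalg.norm((b-t)[:2])*107
print(p);go([p[0],p[1],150],yaw)
E
```

```text
tcp_pos: [452.2, -143.2, 210.2]
contact_force: [0.1, 0.5, -0.4]
[461.79304639   1.22344789  24.        ] [403.49936606   1.28997314  24.        ] [553.42577541   2.81969745  15.        ]
0.5845781645162126
[446.43134458   1.72801532  21.42281691]
tcp [ 452.2 -143.3  210.2] shift [-12.  144.6  60.3] turn [ 0.05 -0.01  6.42] q6 -32.7 w 85.6 gf 0.0 F [-0.3 -0.1 -0.4] t 52.9
```

```bash

python3 -m inch '[[0,-3,36,15,0,0,0],[0,-3,36,15,0,0,0],[0,-3,36,15,0,0,0],[0,-3,36.6,15,0,0,0],[0,0,0,0,0,0,6.4],[0,0,0,25,0,0,0],[0,0,0,0,0,0,0],[0,0,0,0,0,0,0]]' | sed -n '2p;4p'
python3 - <<'E'
from plan import *
go([446.4,1.7,82],0.6)
E
```

```text
tcp_pos: [444.6, 0.8, 125.0]
contact_force: [0.5, -0.4, 0.1]
tcp [444.6   0.8 125. ] shift [-1.9  0.9 42.9] turn [ 0.04 -0.11  0.58] q6 -9.7 w 85.7 gf 0.0 F [ 0.5 -0.4  0.1] t 53.7
```

```bash

python3 -m inch '[[0,0,0.5,20,0,0,0],[0,0,0,14,0,0,0],[0,0,0,7,0,0,0],[0,0,0,0,0,0,0],[0.5,0,0,0,0,0,0],[1,0,0,0,0,0,0],[1,0,0,0,0,0,0],[1,0,0,0,0,0,0],[1,0,0,0,0,0,0],[1,0,0,0,0,0,0]]' 50
python3 -m inch '[[1,0,0,-4,0,0,0],[1,0,0,-4,0,0,0],[1,10,0,0,0,0,0],[1,12,0,0,0,0,0],[1,10,0,0,0,0,0],[1,0,0,0,0,0,0],[1,0,0,3,0,0,0],[1,0,0,3,0,0,0],[1,0,0,0,0,0,0],[1,0,0,0,0,0,0]]'
```

```text
time_s: 54.7
tcp_pos: [446.0, 0.2, 85.0]
tool_rot: [-0.009, 1.0, 0.0, 0.001]
contact_force: [-0.1, 0.1, 2.6]
grip_width: 19.0
grip_force: 51.8
time_s: 55.7
tcp_pos: [413.5, -0.3, 86.1]
tool_rot: [-0.009, 1.0, 0.0, -0.0]
contact_force: [-0.0, -0.3, -1.4]
grip_width: 18.3
grip_force: 51.4
```

```bash

python3 -m inch '[[1,0,0,1,0,0,0],[0.7,0,0,0,0,0,0],[0.4,0,0,0,0,0,0],[0,0,0,0,0,0,0],[0,0,0,0,0,0,0],[0,0,0,0,0,0,0],[0,0,0,-15,0,0,0],[0,0,0,-40,0,0,0],[0,0,0,-40,0,0,0],[0,0,0,-40,0,0,0]]' | sed -n '2p;4p'
python3 -m inch '[[0,0,-45,0,0,0,0],[0,0,-45,0,0,0,0],[0,0,-45,0,0,0,0],[0,0,-45,0,0,0,0],[0,0,0,0,0,0,0],[0,0,0,0,0,0,0]]' | sed -n '2p;4p'
python3 chk.py | sed -n '1,8p'
```

```text
tcp_pos: [413.1, -0.2, 221.5]
contact_force: [0.4, -0.1, -0.8]
tcp_pos: [416.3, -181.0, 220.1]
contact_force: [1.1, -0.9, 0.6]
[ 416. -180.  220.]
spools
204 45.0 -29.0
202 49.0 26.0
217 -47.0 -30.0
216 -49.0 30.0
blade (((486.089599609375, 0.8755054473876953), (34.83073043823242, 75.54768371582031), 88.95015716552734), array([340, 189], dtype=int32), array([353, 217], dtype=int32))
cover (((636.687744140625, 19.85993194580078), (147.95851135253906, 288.27630615234375), 2.504267454147339), array([286, 114], dtype=int32), array([400, 174], dtype=int32))
```

Blade centre is at x=486, so the knife's middle is at about (437, 1), well inside the mat. The spools are in the tray and the cover is shut.

```bash
python3 -c "
from cell import job
print(job.hand_in())"
```

```text
the job is handed in; nothing more can be done
None
```

The job is handed in: the cover was levered up with the knife and swung open, all four spools are in the tray, the cover is shut, and the knife lies on its mat (re-centred once after it was knocked); the hand-in returned no verdict.

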